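# Restock the tilt-out bin

## Robot

A 6-joint arm with a two-finger parallel gripper is mounted at the origin on the work surface. World frame = base frame: x ahead of the robot, y to its left, z up, the work surface at z = 0. Lengths are in mm, angles in rad, forces in N, time in s.
With the tool pointing down it reaches from about 275 to 725 mm from the base axis. Payload 5.6 kg.
Tool frame: the origin (TCP) lies midway between the tips of the shut fingers; the grasp point (between the pads) lies 19 mm behind it; z points along the fingers, y is the line along which they close (so a half turn about z gives the same grasp; the last joint's range is limited). The gripper opens to 85 mm and grips with 20 to 120 N. Pads are 22 mm wide; open, the fingers measure 114 mm over their backs; the gripper's body (76 mm by 85 mm) begins 54 mm behind the grasp point. The pads swing forward as they close: fully open they stand 13 mm farther back than shut.
Start: joints at [1.455, 0.255, 0.108, 0, -1.424, -0.285], TCP at [214.558, 506.416, 193.583] pointing down, gripper open.
Joint ranges: [-2.95, 2.95], [-1.21, 1.97], [-1.09, 1.5], [-2.87, 1.71], [-2.94, -0.07], [-3.05, 3.05]. Speed limits (rad/s): [2.57, 2.57, 3.14, 3.14, 3.14, 3.14].

## Interface

Orientations are given as a unit quaternion [w, x, y, z].
In Python, from rig import sensors, read_camera, camera_info, job_done gives the robot as it stands.
- The arm moves only by the tool move_arm, never from a script. Its argument "motion" is a list of rows, each a list of 2 entries, a list of its own where there are three numbers: the shift along the tool's x, y, z in mm, then the turn, a rotation vector about the tool's x, y, z in degrees. In form: [[[x, y, z], [wx, wy, wz]], ...]. A call has exactly 10 rows; each row shifts and turns the commanded pose from where the row before left it, along the tool's axes as they then stand; what a row does not reach is not made up. A row lasts 1/12 s, in which the tool goes at most 41.7 mm and 7.16 degrees, less where a joint would pass 70% of its speed; a pose out of reach is approached as far as the arm can. A call with a gripper value outside its range is refused whole. "gripper" is the gripper command: -1 is fully open, 1 is shut, values between are in proportion, set as the call begins (left out, the last holds). The fingers move at their own pace and stop on an object; "squeeze" is the grip in N (left out, the last holds). Time passes only in rows, so rows that do not move let the fingers close, or fill a call up. It gives the time, the measured TCP pose, the force, the opening and the grip force at its end, in the units of the state.
- sensors.get_state(): the state, without advancing time (a new reading comes with each control period).
- read_camera(name): name is "scene" or "top" or "wrist"; returns (picture, depth): 384x512x3 uint8, red, green, blue; 384x512 float32, mm along the optical axis (not along the pixel's ray), 0 where there is no reading.
- camera_info(name): a dict with "mtx" (3x3 intrinsics, pixels), "extrinsics" (4x4, takes a point from world to camera coordinates). Camera axes: x right, y up, looking along -z (the intrinsics and any distortion apply to the point x, -y, -z); pixel columns grow to the right and rows downward; lengths in mm; the calibration is good to about 2 mm. A picture is of the moment at which its call begins: read the wrist's pose just before it. camera_info takes no time and is no camera call; for the wrist camera it gives the pose at the moment of the call.
- job_done(): hands the job in; it is judged then, once.
The state is a dict: "time": time; "q": joint angles; "joint_velocities": joint speeds; "effort": joint torques, N m; "tool_pos": TCP position; "tcp_rot": TCP orientation; "force": force on the tool from outside, world axes, zero at the start; "torque": the same for the moment, N m; "grip_width": finger opening in mm; "finger_force": force on a finger pad.
Only numpy, scipy, OpenCV 4.12 (cv2) and the standard library are available. Lean on these libraries where they do the work, as an engineer would, in place of code of your own. Each camera call takes 0.05 s, during which the arm holds its last target. There are 200 camera calls.

## Task

Restock the wide middle bin of the tilt-out unit: pull it open to its stop by its pull, then tip in all four round filter cartridges from the tub that holds them, with none left standing above the front rim. Push the bin fully shut and leave the empty tub standing upright on the table. Do not wrench the bin, and leave the narrow bins, the other tub and everything else on the table as it is.

Things in the scene. Friction and masses are not known exactly. Their poses are not given: they have to be found in the camera images.
- unit: tilt-out bin unit: tan steel housing fixed to the table, 150 mm deep (x), 394 wide (y), 190 high, with a wide bin (170 mm) in the middle and a narrow one (100 mm) each side. Origin: centre of its underside; its open front is the plane x = -75 mm, towards the robot; x points to its back, z up. The roof, 180 to 190 mm up, reaches to the front plane.
- wide_bin (a joint): tilt of the wide bin, rad: 0 shut, 0.75 the firm stop, tipped out towards the robot. Hinge: lower edge of its front, along the unit's y at x = -75, z = 20 mm in the unit's frame. Let go below about 0.5 rad it drops shut, beyond that it drops open to the stop (the balance shifts with the load). 1 to 5 N at the pull move it. Front 135 mm high, floor 118 deep, back 85 high, walls 4.
- wide_bin_pull (a point): middle of the top edge of the wide bin's pull; tips with the bin (axes as the unit's when shut). The pull is a white gutter, 110 mm long (y), on the front's top edge: a ledge 40 mm out, with a 4 mm lip turned up 22 mm at its outer end. The point is the lip's top: 40 mm outside the front plane, 157 mm above the hinge when shut. Closed fingers fit behind the lip from above (38 mm gap).
- wide_bin_in (a point): centre of the wide bin's inner floor, 59 mm behind the front's outer face, 4 mm above the hinge; tips with the bin (x to its back, y across, z up along its front). Inside it reaches +-55 mm in x, +-78 mm in y; the front's rim is 131 mm above it, the back's 81 mm. Tipped out to the stop, the mouth ahead of the housing is about 90 mm deep (x) and 156 mm across.
- left_bin (a joint): tilt of the narrow bin on the +y side, rad, 0 shut; leave it shut. It has a like pull, 60 mm long, sticking 42 mm out of the front plane, its top 177 mm above the table.
- right_bin (a joint): tilt of the narrow bin on the -y side, rad, 0 shut; leave it shut. It has a like pull, 60 mm long, sticking 42 mm out of the front plane, its top 177 mm above the table.
- tub: white open carry tub with the round cartridges, 220 g empty, 86 mm wide (y), walls 64 mm high, 4 thick. Origin on its underside, z up. Its pouring mouth is at -x: the floor (x = -40 to 86 mm) rises there in a 16 degree ramp to the lip at x = -74, 14 mm high, between 46 mm high cheeks. Back face at x = 90 mm. Tipped mouth-down by 20 to 45 degrees, the cartridges roll or slide out.
- tub_grip (a point): where to hold the tub: middle of its fixed bail handle's cross bar, 20 mm behind (+x) the tub's origin, 112 mm above its underside. The bar runs across the tub (along its y), flat-sided, 18 mm thick (x), 22 mm high, 78 mm long between two posts on the side walls. The cartridges reach up to 80 mm, below the bar. Axes as the tub's.
- tub_lip (a point): middle of the upper edge of the tub's pouring lip, 74 mm ahead (-x) of the tub's origin, 14 mm above its underside; axes as the tub's.
- felt_tub: a second white tub of the same make that holds a stack of flat grey felt pads instead: leave it alone. Origin and axes as for the other tub.
- tape: roll of packing tape lying on the table, 100 mm across, 45 mm high; origin under its centre. Leave it.
- stapler: stapler on the table, 135 x 36 mm, 55 mm high; origin under its centre, long axis x. Leave it.
- paper_cup: paper cup, 78 mm across the rim, 95 mm high; origin under its centre. Leave it.
- jug: white cleaner bottle, 110 mm across, 210 mm high; origin under its centre. Leave it.
- cart1_mid (a point): one of the four loose filter cartridges to be tipped into the bin, all alike: a grey-capped white pleated cylinder, 40 mm diameter, 66 mm long, about 45 g, rolls. Point: its centre; y along its axis. At the start it lies in the tub, across it (three side by side on the floor, the fourth on top of two of them).
- cart2_mid (a point): one of the four loose filter cartridges to be tipped into the bin, all alike: a grey-capped white pleated cylinder, 40 mm diameter, 66 mm long, about 45 g, rolls. Point: its centre; y along its axis. At the start it lies in the tub, across it (three side by side on the floor, the fourth on top of two of them).
- cart3_mid (a point): one of the four loose filter cartridges to be tipped into the bin, all alike: a grey-capped white pleated cylinder, 40 mm diameter, 66 mm long, about 45 g, rolls. Point: its centre; y along its axis. At the start it lies in the tub, across it (three side by side on the floor, the fourth on top of two of them).
- cart4_mid (a point): one of the four loose filter cartridges to be tipped into the bin, all alike: a grey-capped white pleated cylinder, 40 mm diameter, 66 mm long, about 45 g, rolls. Point: its centre; y along its axis. At the start it lies in the tub, across it (three side by side on the floor, the fourth on top of two of them).
- stock1_mid (a point): a cartridge of the same kind that already lies in the wide bin and stays there; it shifts by itself when the bin tips. Point: its centre, y along its axis.
- stock2_mid (a point): a cartridge of the same kind that already lies in the wide bin and stays there; it shifts by itself when the bin tips. Point: its centre, y along its axis.
- stock3_mid (a point): a cartridge of the same kind that already lies in the wide bin and stays there; it shifts by itself when the bin tips. Point: its centre, y along its axis.
Not all that is in view belongs to the job. What is shaped like the tub but pink or turquoise is not meant. Leave any turquoise look-alike of the part that bears cart1_mid alone.

How it is judged (in metres and radians):
On the way, in this order (a step that is already met when the one before it is completed fails the run):
1. the wide bin is pulled open to its stop (value of joint wide_bin above 0.72 rad), for 0.3 s.
2. the tub is tipped mouth-down over the open bin (value of joint wide_bin above 0.68 rad and angle between tub's own x axis and vertical below 1.35 rad and horizontal distance between tub_lip and wide_bin_in below 0.16 m and height (world z) of tub_lip above 0.09 m).
3. all four cartridges lie in the open bin (value of joint wide_bin above 0.6 rad and x of cart1_mid in the frame of wide_bin_in between -0.056 and 0.056 m and y of cart1_mid in the frame of wide_bin_in between -0.078 and 0.078 m and z of cart1_mid in the frame of wide_bin_in between 0 and 0.125 m and x of cart2_mid in the frame of wide_bin_in between -0.056 and 0.056 m and y of cart2_mid in the frame of wide_bin_in between -0.078 and 0.078 m and z of cart2_mid in the frame of wide_bin_in between 0 and 0.125 m and x of cart3_mid in the frame of wide_bin_in between -0.056 and 0.056 m and y of cart3_mid in the frame of wide_bin_in between -0.078 and 0.078 m and z of cart3_mid in the frame of wide_bin_in between 0 and 0.125 m and x of cart4_mid in the frame of wide_bin_in between -0.056 and 0.056 m and y of cart4_mid in the frame of wide_bin_in between -0.078 and 0.078 m and z of cart4_mid in the frame of wide_bin_in between 0 and 0.125 m), for 0.2 s.
At the end, for the whole second after the job is handed in: The wide bin is shut (under 0.03 rad) with all seven cartridges inside, their centres at most 111 mm above its floor (none above the front's rim); the tub stands upright on the table (within 10 mm and 0.06 rad) at rest; the narrow bins are shut (value of joint wide_bin below 0.03 rad and x of cart1_mid in the frame of wide_bin_in between -0.056 and 0.056 m and y of cart1_mid in the frame of wide_bin_in between -0.078 and 0.078 m and z of cart1_mid in the frame of wide_bin_in between 0 and 0.111 m and x of cart2_mid in the frame of wide_bin_in between -0.056 and 0.056 m and y of cart2_mid in the frame of wide_bin_in between -0.078 and 0.078 m and z of cart2_mid in the frame of wide_bin_in between 0 and 0.111 m and x of cart3_mid in the frame of wide_bin_in between -0.056 and 0.056 m and y of cart3_mid in the frame of wide_bin_in between -0.078 and 0.078 m and z of cart3_mid in the frame of wide_bin_in between 0 and 0.111 m and x of cart4_mid in the frame of wide_bin_in between -0.056 and 0.056 m and y of cart4_mid in the frame of wide_bin_in between -0.078 and 0.078 m and z of cart4_mid in the frame of wide_bin_in between 0 and 0.111 m and x of stock1_mid in the frame of wide_bin_in between -0.056 and 0.056 m and y of stock1_mid in the frame of wide_bin_in between -0.078 and 0.078 m and z of stock1_mid in the frame of wide_bin_in between 0 and 0.111 m and x of stock2_mid in the frame of wide_bin_in between -0.056 and 0.056 m and y of stock2_mid in the frame of wide_bin_in between -0.078 and 0.078 m and z of stock2_mid in the frame of wide_bin_in between 0 and 0.111 m and x of stock3_mid in the frame of wide_bin_in between -0.056 and 0.056 m and y of stock3_mid in the frame of wide_bin_in between -0.078 and 0.078 m and z of stock3_mid in the frame of wide_bin_in between 0 and 0.111 m and height (world z) of tub below 0.01 m and angle between tub's own z axis and vertical below 0.06 rad and linear speed of tub below 0.03 m/s and value of joint each of left_bin, right_bin below 0.05 rad); the robot touches nothing.
It fails at once if the bin unit is wrenched: more than 70 N between it and the gripper (contact force between the fingers and unit above 70 N).
It fails at once if a narrow bin is opened (value of joint any of left_bin, right_bin above 0.25 rad).
It fails at once if the tub of felt pads, the tape, the stapler, the cup or the jug is moved more than 30 mm or tipped (distance of any of felt_tub, tape, stapler, paper_cup, jug from where it was at the start of the episode above 0.03 m or angle between any of felt_tub, paper_cup, jug's own z axis and vertical above 0.3 rad).
It also fails if it takes over 72 s, if anything falls off the work surface, if the arm or the gripper's body presses on something with over 40 N, if the wrist force passes 120 N, or if a joint passes its speed limit or range.

## Working session

There is one attempt and no reset: what is moved stays moved. The work goes in short steps, Python scripts to look and compute and a tool call to move; the robot and the scene stay as the last step left them, time stands still between calls to the robot, and variables do not carry over. Pictures are saved under pics/ and viewed, at most 10 in all, crops included, and the job is handed in when it is done.

Besides the shell and the picture viewer there is one more tool, called after "Request:" by a JSON object that holds its "name" and its "arguments". move_arm: Moves the arm, as the interface text tells. Its arguments: {"type":"object","properties":{"motion":{"type":"array","items":{"type":"array"}},"gripper":{"type":"number"},"squeeze":{"type":"number"}},"required":["motion"]}

```bash
ls; mkdir -p pics
cat > h.py <<'E'
import numpy as np, cv2
from rig import sensors, read_camera, camera_info, job_done
from scipy.spatial.transform import Rotation as R
def cloud(name):
    ci=camera_info(name); im,d=read_camera(name)
    K=np.array(ci["mtx"]);E=np.array(ci["extrinsics"])
    v,u=np.mgrid[:d.shape[0],:d.shape[1]]
    z=d.astype(float)
    P=np.stack([(u-K[0,2])/K[0,0]*z,-(v-K[1,2])/K[1,1]*z,-z],-1)
    W=(P-E[:3,3])@E[:3,:3]
    W[d<=0]=np.nan
    return im,W
E
python3 - <<'E'
from h import *
print(sensors.get_state())
ims=[]
for n in("scene","top"):
    im,W=cloud(n); np.savez(n+".npz",im=im,W=W); ci=camera_info(n)
    print(n,{k:(v if k!='extrinsics' else np.round(v,3)) for k,v in ci.items()})
    cv2.imwrite(f"pics/{n}.png",im[...,::-1])
E
```

```text
pics
{'time': 0.0, 'q': array([ 1.45461021e+00,  2.55778789e-01,  1.06995652e-01, -4.57564910e-04,
       -1.42389731e+00, -2.84628613e-01]), 'joint_velocities': array([ 0.00069715, -0.00050565,  0.00032747, -0.00045371,  0.0010277 ,
       -0.00143186]), 'effort': array([-8.40216817e-04, -3.86631739e+01,  2.37943286e+01,  5.36505148e+00,
       -6.06019763e-03, -5.12754468e-06]), 'tool_pos': array([214.31166775, 505.91165443, 192.6782019 ]), 'tcp_rot': array([ 9.57758500e-04,  9.79978396e-01, -1.99101494e-01, -1.46236808e-04]), 'force': array([-0.48711915, -0.42009565,  0.00527218]), 'torque': array([0.01538877, 0.02255648, 0.00759505]), 'finger_force': 0.0, 'grip_width': 85.17770209272105}
scene {'mtx': array([[455.85164095,   0.        , 256.15353828],
       [  0.        , 455.85164095, 182.78122005],
       [  0.        ,   0.        ,   1.        ]]), 'extrinsics': array([[-5.21000e-01,  8.54000e-01,  2.00000e-03,  1.81887e+02],
       [-8.10000e-01, -4.95000e-01,  3.16000e-01,  3.86147e+02],
       [ 2.71000e-01,  1.63000e-01,  9.49000e-01, -1.62106e+03],
       [ 0.00000e+00,  0.00000e+00,  0.00000e+00,  1.00000e+00]])}
top {'mtx': array([[408.42038216,   0.        , 256.28905396],
       [  0.        , 408.42038216, 184.54031758],
       [  0.        ,   0.        ,   1.        ]]), 'extrinsics': array([[-2.000000e-02, -1.000000e+00, -1.600000e-02,  1.061780e+02],
       [ 9.910000e-01, -2.200000e-02,  1.310000e-01, -4.764000e+02],
       [-1.320000e-01, -1.300000e-02,  9.910000e-01, -1.240184e+03],
       [ 0.000000e+00,  0.000000e+00,  0.000000e+00,  1.000000e+00]])}
```

View pics/scene.png

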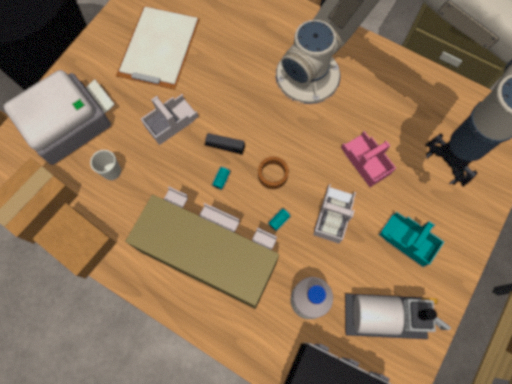

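View pics/top.png

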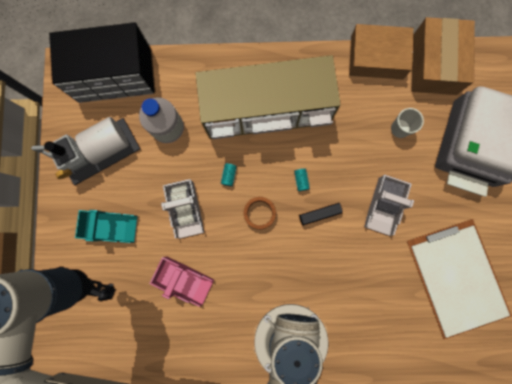

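Top view: the unit is at (268,95), with its wide pull at (272,123). White tubs are at (183,208), showing light round contents, and at (388,205), showing grey contents. A pink tub is at (183,280), a turquoise tub at (107,228), and loose turquoise cartridges at (230,175) and (302,180). The tub at (183,208) looks like the right one. I'll confirm that with an enlarged crop and measure.

Run:
```python
from h import *
im=np.load("top.npz")["im"];W=np.load("top.npz")["W"]
c=[cv2.resize(im[165:250,a:a+80],(400,425),interpolation=cv2.INTER_CUBIC) for a in(145,348)]
cv2.imwrite("pics/crop.png",np.hstack(c)[...,::-1])
# unit roof
x,y,z=W[...,0],W[...,1],W[...,2]
def rect(m):
    p=np.stack([x[m],y[m]],1).astype(np.float32); r=cv2.minAreaRect(p); return len(p),np.round(cv2.boxPoints(r),0).tolist(),np.round(r[0],1),np.round(r[1],1),r[2]
box=np.zeros(z.shape,bool);box[50:140,190:345]=1
print("roof",rect(box&(z>183)&(z<200)))
white=(im.min(-1)>150)&(im.max(-1).astype(int)-im.min(-1)<40)
pl=box&white&(z>100)
n,l,s,ce=cv2.connectedComponentsWithStats(pl.astype(np.uint8))
for i in range(1,n):
    if s[i,4]>30:
        m=l==i;print("pull",ce[i],rect(m),np.nanpercentile(z[m],[5,50,95]))
for a,b,nm in((145,225,"A"),(348,428,"B")):
    bx=np.zeros(z.shape,bool);bx[165:250,a:b]=1
    print(nm,"all",rect(bx&(z>10)),"\n bar",rect(bx&(z>103)&(z<135)),"\n rim",rect(bx&(z>56)&(z<70)),np.nanmax(z[bx]))
    m=bx&(z>38); print(rect(m))
def ctr(m): return np.nanmean(x[m]),np.nanmean(y[m])
```

```text
roof (7193, [[633.0, 246.0], [675.0, -146.0], [827.0, -130.0], [785.0, 262.0]], array([730.1,  58. ]), array([152.2, 394.4]), 6.10181999206543)
pull [319.90963855 119.19879518] (166, [[625.0, -66.0], [634.0, -124.0], [665.0, -119.0], [656.0, -61.0]], array([645.3, -92.3]), array([31.6, 58.7]), 8.994078636169434) [151.08438419 155.27310154 177.49190715]
pull [271.25732899 125.28338762] (307, [[609.0, 100.0], [620.0, -8.0], [652.0, -4.0], [641.0, 103.0]], array([630.2,  47.9]), array([ 31.9, 108.2]), 5.8446364402771) [151.66925594 155.5678374  177.16661144]
pull [222.17647059 131.21764706] (170, [[597.0, 217.0], [602.0, 158.0], [634.0, 161.0], [629.0, 219.0]], array([615.3, 188.8]), array([31.8, 58.5]), 4.501067638397217) [151.50717936 155.48382435 178.03624362]
A all (1599, [[317.0, 347.0], [361.0, 155.0], [543.0, 197.0], [500.0, 389.0]], array([430.1, 271.8]), array([187.5, 197.2]), 12.8118257522583) 
 bar (224, [[400.0, 366.0], [418.0, 278.0], [439.0, 282.0], [421.0, 371.0]], array([419.5, 324.4]), array([21.8, 89.9]), 11.340412139892578) 
 rim (191, [[353.0, 356.0], [371.0, 268.0],
[... 165 characters left out ...]
, 196.0], [481.0, 382.0]], array([418. , 273.5]), array([164.1, 189.2]), 10.719121932983398)
B all (1530, [[262.0, -418.0], [422.0, -484.0], [501.0, -293.0], [340.0, -227.0]], array([ 381.2, -355.3]), array([206.1, 173.9]), 67.6250228881836) 
 bar (245, [[390.0, -347.0], [411.0, -355.0], [443.0, -270.0], [422.0, -262.0]], array([ 416.8, -308.2]), array([90.7, 22.2]), 69.33592987060547) 
 rim (189, [[348.0, -329.0], [468.0, -374.0], [499.0, -290.0], [379.0, -246.0]], array([ 423.6, -309.7]), array([ 89.3, 128.5]), 69.77992248535156) 128.57233642491093
(1152, [[315.0, -319.0], [468.0, -375.0], [499.0, -290.0], [346.0, -234.0]], array([ 407.2, -304.5]), array([ 91. , 162.9]), 69.81857299804688)
```

View pics/crop.png

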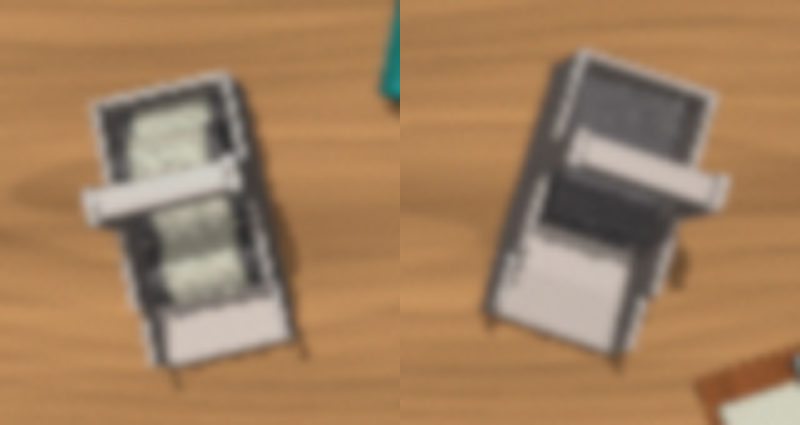

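The left crop, top px (183,208), shows white rounded cylinders in a white tub, so that is the cartridge tub. The right one, (388,205), holds dark flat pads, so it is the felt tub and stays. The pink and turquoise items also stay.

Plan: hook the pull and swing the bin open along its arc. Then pour with the mouth facing the unit, so the bin's back and the roof act as a backstop.

```bash
cat >> h.py <<'E'
yaw=np.radians(6.1); H=np.array([655.5,50.,20.]); U=R.from_euler('z',yaw)
def bin2w(p,t=0): return H+U.apply(R.from_euler('y',-t).apply(p))
def down(yawdeg): # tool pointing down, tool x at yaw
    return R.from_euler('z',yawdeg,degrees=True)*R.from_euler('x',180,degrees=True)
def cur():
    s=sensors.get_state(); q=s["tcp_rot"]; return s["tool_pos"],R.from_quat([q[1],q[2],q[3],q[0]]),s
def plan(p,rot,n,start=None,dp=0,dr=1):
    p0,r0=cur()[:2] if start is None else start
    rv=(r0.inv()*rot).as_rotvec(); pc,rc=p0,r0; rows=[]
    for i in range(1,n+1):
        f=i/n; pt=p0+(p-p0)*f; rt=r0*R.from_rotvec(rv*f)
        sh=np.round(rc.inv().apply(pt-pc),dp); tu=np.round((rc.inv()*rt).as_rotvec(degrees=True),dr)
        pc=pc+rc.apply(sh); rc=rc*R.from_rotvec(tu,degrees=True); rows.append([(sh+0).tolist(),(tu+0).tolist()])
    print(n,"rows"); 
    for k in range(0,n,10): print(str(rows[k:k+10]).replace(" ",""))
    return pc,rc
E
python3 - <<'E'
from h import *
t=bin2w([-19,0,142]);print(t)
s=plan(np.array([420,280,300.]),down(-10),10)
s=plan(t+[0,0,90],down(6.1),10,s)
E
```

```text
[636.60757906  47.98098264 162.        ]
10 rows
[[[28.0,13.0,-11.0],[0.0,0.0,-1.3]],[[27.0,13.0,-10.0],[0.0,0.0,-1.3]],[[27.0,14.0,-11.0],[0.0,0.0,-1.3]],[[27.0,15.0,-11.0],[0.0,0.0,-1.3]],[[27.0,15.0,-10.0],[0.0,0.0,-1.3]],[[26.0,16.0,-11.0],[0.1,0.0,-1.3]],[[26.0,16.0,-11.0],[0.0,0.0,-1.3]],[[25.0,17.0,-11.0],[0.0,0.0,-1.3]],[[25.0,18.0,-10.0],[0.0,0.0,-1.3]],[[24.0,18.0,-11.0],[0.0,0.0,-1.3]]]
10 rows
[[[25.0,19.0,5.0],[0.0,0.0,-1.6]],[[25.0,20.0,5.0],[0.0,0.0,-1.6]],[[25.0,20.0,4.0],[0.0,0.0,-1.6]],[[23.0,22.0,5.0],[0.0,0.0,-1.6]],[[23.0,21.0,5.0],[0.0,0.0,-1.6]],[[23.0,23.0,5.0],[0.0,0.0,-1.6]],[[22.0,23.0,5.0],[0.0,0.0,-1.6]],[[21.0,24.0,4.0],[0.0,0.0,-1.7]],[[20.0,24.0,5.0],[0.0,0.0,-1.6]],[[20.0,25.0,5.0],[0.0,0.0,-1.6]]]
```

Request:
{"name": "move_arm", "arguments": {"motion": [[[28,13,-11],[0,0,-1.3]],[[27,13,-10],[0,0,-1.3]],[[27,14,-11],[0,0,-1.3]],[[27,15,-11],[0,0,-1.3]],[[27,15,-10],[0,0,-1.3]],[[26,16,-11],[0,0,-1.3]],[[26,16,-11],[0,0,-1.3]],[[25,17,-11],[0,0,-1.3]],[[25,18,-10],[0,0,-1.3]],[[24,18,-11],[0,0,-1.3]]], "gripper": 1, "squeeze": 60}}

```text
time: 0.93
tool_pos: [420.3, 279.2, 300.7]
tcp_rot: [0.0, 0.996, -0.086, -0.0]
force: [0.6, 1.0, -0.3]
grip_width: -0.1
finger_force: 0.0
```

Request:
{"name": "move_arm", "arguments": {"motion": [[[25,19,5],[0,0,-1.6]],[[25,20,5],[0,0,-1.6]],[[25,20,4],[0,0,-1.6]],[[23,22,5],[0,0,-1.6]],[[23,21,5],[0,0,-1.6]],[[23,23,5],[0,0,-1.6]],[[22,23,5],[0,0,-1.6]],[[21,24,4],[0,0,-1.7]],[[20,24,5],[0,0,-1.6]],[[20,25,5],[0,0,-1.6]]]}}

```text
time: 1.77
tool_pos: [637.3, 47.0, 251.8]
tcp_rot: [-0.0, 0.999, 0.054, -0.0]
force: [0.1, 0.7, -0.2]
grip_width: -0.2
finger_force: 0.0
```

Run:
```python
from h import *
p,r,s=cur();print(p,r.as_euler('ZYX',degrees=True),np.round(np.degrees(s["q"]),1),s["grip_width"])
im,W=cloud("wrist");cv2.imwrite("pics/w1.png",im[...,::-1])
m=(W[...,2]>170)&(W[...,2]<182)&(W[...,0]<640)
q=W[m]; 
L=U.inv().apply(q-H); 
for lo,hi in((-60,60),(70,180),(-180,-70)):
    k=L[(L[:,1]>lo)&(L[:,1]<hi)]; print(len(k),np.percentile(k,[2,50,98],axis=0).round(1).tolist() if len(k) else 0)
t=bin2w([-19,0,142]);plan(t,down(6.1),10)
```

```text
[637.29617601  46.95172967 251.83861304] [ 6.21474551e+00  5.53185214e-02 -1.79995549e+02] [ 18.2  25.1  29.7  -0.  -94.6  78. ] -0.22821339271661206
887 [[-41.0, -52.4, 150.4], [-38.1, 0.5, 156.3], [-37.0, 52.3, 158.0]]
487 [[-40.2, 111.2, 150.3], [-37.4, 139.8, 156.2], [-36.4, 169.0, 157.9]]
504 [[-42.0, -169.2, 150.6], [-38.9, -139.9, 156.4], [-37.7, -111.3, 158.1]]
10 rows
[[[0.0,-1.0,9.0],[0.0,0.0,0.0]],[[0.0,0.0,8.0],[0.0,0.1,0.0]],[[0.0,-1.0,9.0],[0.0,0.0,0.0]],[[-1.0,0.0,9.0],[0.1,0.0,0.0]],[[0.0,-1.0,8.0],[0.0,0.0,0.0]],[[0.0,0.0,9.0],[0.0,0.1,0.0]],[[0.0,-1.0,9.0],[0.0,0.0,0.0]],[[0.0,-1.0,8.0],[0.0,0.0,0.0]],[[-1.0,0.0,9.0],[0.0,0.1,0.0]],[[0.0,-1.0,9.0],[0.0,0.0,0.0]]]
```

Request:
{"name": "move_arm", "arguments": {"motion": [[[0,0,9],[0,0,0]],[[0,-1,9],[0,0,0]],[[-1,0,9],[0,0,0]],[[0,0,9],[0,0,0]],[[0,0,9],[0,0,0]],[[0,0,9],[0,0,0]],[[0,0,9],[0,0,0]],[[0,0,9],[0,0,0]],[[0,0,9],[0,0,0]],[[0,0,8],[0,0,0]]]}}

```text
time: 2.65
tool_pos: [635.4, 49.2, 162.5]
tcp_rot: [0.0, 0.999, 0.054, -0.0]
force: [0.9, 0.9, 0.4]
grip_width: 0.2
finger_force: 0.0
```

Run:
```python
from h import *
p,r,s=cur();print(p,s["force"],U.inv().apply(p-H))
a=np.radians(2.2);c=R.from_euler('y',-a).apply([-19,0,142])-[-19,0,142]
print("tool shift per row",c[0],-c[2])
```

```text
[635.37782649  49.18057625 162.49285935] [0.9389464  0.88759116 0.40544997] [-20.09531595   1.32347995 142.49285935]
tool shift per row -5.437064302229633 0.8340342423546758
```

Request:
{"name": "move_arm", "arguments": {"motion": [[[-5.4,0,0.8],[0,2.2,0]],[[-5.4,0,0.8],[0,2.2,0]],[[-5.4,0,0.8],[0,2.2,0]],[[-5.4,0,0.8],[0,2.2,0]],[[-5.4,0,0.8],[0,2.2,0]],[[-5.4,0,0.8],[0,2.2,0]],[[-5.4,0,0.8],[0,2.2,0]],[[-5.4,0,0.8],[0,2.2,0]],[[-5.4,0,0.8],[0,2.2,0]],[[-5.4,0,0.8],[0,2.2,0]]]}}

```text
time: 3.48
tool_pos: [584.1, 43.7, 146.5]
tcp_rot: [-0.011, 0.98, 0.053, 0.192]
force: [0.5, 0.6, 0.1]
grip_width: 0.2
finger_force: 0.0
```

Request:
{"name": "move_arm", "arguments": {"motion": [[[-5.4,0,0.8],[0,2.2,0]],[[-5.4,0,0.8],[0,2.2,0]],[[-5.4,0,0.8],[0,2.2,0]],[[-5.4,0,0.8],[0,2.2,0]],[[-5.4,0,0.8],[0,2.2,0]],[[-5.4,0,0.8],[0,2.2,0]],[[-5.4,0,0.8],[0,2.2,0]],[[-5.4,0,0.8],[0,2.2,0]],[[-4,0,0.6],[0,1.6,0]],[[0,0,0],[0,0,0]]]}}

```text
time: 4.32
tool_pos: [559.6, 27.0, 140.5]
tcp_rot: [-0.007, 0.942, 0.047, 0.333]
force: [-0.1, -0.8, 0.8]
grip_width: 0.2
finger_force: 0.0
```

Run:
```python
from h import *
p,r,s=cur();print(p,s["force"],U.inv().apply(p-H))
im,W=cloud("top");cv2.imwrite("pics/t2.png",cv2.resize(im[40:160,150:350],(800,480),interpolation=cv2.INTER_CUBIC)[...,::-1])
x,y,z=np.moveaxis(W,-1,0)
white=(im.min(-1)>130)&(im.max(-1).astype(int)-im.min(-1)<40)
L=U.inv().apply((W-H).reshape(-1,3)).reshape(W.shape)
k=L[white&(abs(L[...,1])<60)&(L[...,0]<-20)&(L[...,0]>-170)&(z>60)]
k=k[k[:,2]<150]
print(len(k),np.percentile(k,[1,10,50,90,99],axis=0).round(0).tolist(),"expected pull top",bin2w([-40,0,157],.75)-H)
```

```text
[559.6294651   27.02384942 140.53167656] [-0.11359464 -0.83357064  0.76523626] [-97.76924988 -12.65846498 120.53167656]
153 [[-32.0, -53.0, 131.0], [-30.0, -43.0, 132.0], [-26.0, -1.0, 135.0], [-21.0, 44.0, 138.0], [-20.0, 54.0, 140.0]] expected pull top [-135.5131877   -14.48218197   87.60960201]
```

View pics/t2.png

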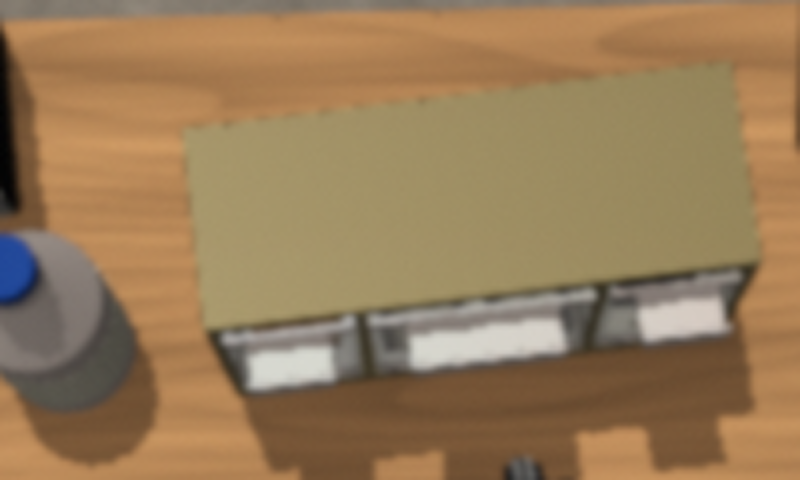

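Run:
```python
from h import *
p,r,s=cur();print(np.round(np.degrees(s["q"]),1),r.as_matrix().round(2),s['time'])
t=0.72; q=bin2w([-19,0,142],t)
```

```text
[ 10.2  -7.  -57.1  72.4  -3.8  14.3] [[ 0.77  0.09  0.63]
 [ 0.08 -1.    0.05]
 [ 0.63  0.01 -0.78]] 4.3667
```

The top view shows all three bins shut, with the fingers at (522,470) in front of them. Joint 5 ran into its limit and the fingers slid out of the gutter without doing harm. I'll retry with half the tool tilt.

Run:
```python
from h import *
s=plan(np.array([575,40,245.]),down(6.1),10)
t=bin2w([-24,0,143])
s=plan(t+[0,0,25],down(6.1),10,s)
s=plan(t,down(6.1),3,s)
print("arc")
rows=[];pc,rc=t,down(6.1)
for i in range(1,21):
    th=.77*i/20; pt=bin2w([-24,0,143],th); rt=R.from_rotvec(U.apply([0,-th/2,0]))*down(6.1)
    sh=np.round(rc.inv().apply(pt-pc),1); tu=np.round((rc.inv()*rt).as_rotvec(degrees=True),1)
    pc=pc+rc.apply(sh); rc=rc*R.from_rotvec(tu,degrees=True); rows.append([(sh+0).tolist(),(tu+0).tolist()])
print(rows[:10]);print(rows[10:]);print(pc)
```

```text
10 rows
[[[8.0,-1.0,-7.0],[0.1,-3.9,0.0]],[[7.0,-1.0,-8.0],[0.1,-3.9,-0.1]],[[7.0,-1.0,-8.0],[0.1,-3.9,0.0]],[[6.0,-1.0,-8.0],[0.1,-3.9,-0.1]],[[5.0,-1.0,-9.0],[0.1,-3.9,0.0]],[[5.0,-1.0,-10.0],[0.1,-3.9,-0.1]],[[4.0,-1.0,-9.0],[0.1,-3.9,0.0]],[[4.0,-1.0,-10.0],[0.1,-3.8,-0.1]],[[3.0,-1.0,-10.0],[0.1,-3.9,0.0]],[[2.0,-1.0,-10.0],[0.1,-3.9,-0.1]]]
10 rows
[[[6.0,0.0,6.0],[0.0,0.0,0.0]],[[5.0,0.0,5.0],[0.0,0.0,0.0]],[[6.0,0.0,6.0],[0.0,0.0,0.0]],[[6.0,-1.0,6.0],[0.0,0.0,0.0]],[[6.0,0.0,5.0],[0.0,0.0,0.0]],[[5.0,0.0,6.0],[0.0,0.0,0.0]],[[6.0,0.0,6.0],[0.0,0.0,0.0]],[[6.0,0.0,5.0],[0.0,0.0,0.0]],[[6.0,0.0,6.0],[0.0,0.0,0.0]],[[5.0,0.0,6.0],[0.0,0.0,0.0]]]
3 rows
[[[0.0,0.0,8.0],[0.0,0.0,0.0]],[[0.0,0.0,8.0],[0.0,0.0,0.0]],[[0.0,0.0,9.0],[0.0,0.0,0.0]]]
arc
[[[-5.5, 0.0, 1.0], [0.0, 1.1, 0.0]], [[-5.5, 0.0, 1.2], [0.0, 1.1, 0.0]], [[-5.4, 0.0, 1.2], [0.0, 1.1, 0.0]], [[-5.4, 0.0, 1.4], [0.0, 1.1, 0.0]], [[-5.4, 0.0, 1.4], [0.0, 1.1, 0.0]], [[-5.4, 0.0, 1.6], [0.0, 1.1, 0.0]], [[-5.3, 0.0, 1.6], [0.0, 1.1, 0.0]], [[-5.3, 0.0, 1.8], [0.0, 1.1, 0.0]], [[-5.3, 0.0, 1.8], [0.0, 1.1, 0.0]], [[-5.2, 0.0, 2.0], [0.0, 1.1, 0.0]]]
[[[-5.2, 0.0, 2.1], [0.0, 1.1, 0.0]], [[-5.1, 0.0, 2.1], [0.0, 1.1, 0.0]], [[-5.1, 0.0, 2.3], [0.0, 1.1, 0.0]], [[-5.1, 0.0, 2.3], [0.0, 1.1, 0.0]], [[-5.0, 0.0, 2.5], [0.0, 1.1, 0.0]], [[-5.0, 0.0, 2.6], [0.0, 1.1, 0.0]], [[-4.9, 0.0, 2.6], [0.0, 1.2, 0.0]], [[-4.8, 0.0, 2.7], [0.0, 1.1, 0.0]], [[-4.8, 0.0, 2.9], [0.0, 1.1, 0.0]], [[-4.8, 0.0, 2.9], [0.0, 1.1, 0.0]]]
[539.39047504  37.59147137 105.94275194]
```

Request:
{"name": "move_arm", "arguments": {"motion": [[[8,-1,-7],[0,-3.9,0]],[[7,-1,-8],[0,-3.9,0]],[[7,-1,-8],[0,-3.9,0]],[[6,-1,-8],[0,-3.9,0]],[[5,-1,-9],[0,-3.9,0]],[[5,-1,-10],[0,-3.9,0]],[[4,-1,-9],[0,-3.9,0]],[[4,-1,-10],[0,-3.8,0]],[[3,-1,-10],[0,-3.9,0]],[[2,-1,-10],[0,-3.9,0]]]}}

```text
time: 5.2
tool_pos: [585.1, 14.8, 249.5]
tcp_rot: [0.022, 0.994, 0.031, 0.1]
force: [-0.0, 0.2, -0.3]
grip_width: -0.2
finger_force: 0.0
```

Run:
```python
from h import *
p,r,s=cur();print(p,r.as_matrix().round(3).tolist(),np.round(np.degrees(s["q"]),1))
t=bin2w([-24,0,143])
s=plan(t+[0,0,35],down(6.1),10)
```

```text
[585.05790871  14.75663898 249.49643532] [[0.978, 0.058, 0.2], [0.066, -0.997, -0.037], [0.197, 0.049, -0.979]] [ 21.    9.    3.5   6.3 -74.6  71.5]
10 rows
[[[4.0,-3.0,6.0],[0.3,-1.1,-0.3]],[[4.0,-3.0,6.0],[0.3,-1.2,-0.2]],[[4.0,-4.0,5.0],[0.3,-1.1,-0.3]],[[4.0,-3.0,6.0],[0.3,-1.1,-0.2]],[[4.0,-3.0,6.0],[0.3,-1.1,-0.3]],[[4.0,-3.0,5.0],[0.3,-1.2,-0.2]],[[5.0,-3.0,6.0],[0.4,-1.1,-0.3]],[[5.0,-3.0,5.0],[0.3,-1.1,-0.2]],[[4.0,-2.0,5.0],[0.3,-1.2,-0.3]],[[5.0,-3.0,6.0],[0.3,-1.1,-0.2]]]
```

Request:
{"name": "move_arm", "arguments": {"motion": [[[4,-3,6],[0.3,-1.1,-0.3]],[[4,-3,6],[0.3,-1.2,-0.2]],[[4,-4,5],[0.3,-1.1,-0.3]],[[4,-3,6],[0.3,-1.1,-0.2]],[[4,-3,6],[0.3,-1.1,-0.3]],[[4,-3,5],[0.3,-1.2,-0.2]],[[5,-3,6],[0.4,-1.1,-0.3]],[[5,-3,5],[0.3,-1.1,-0.2]],[[4,-2,5],[0.3,-1.2,-0.3]],[[5,-3,6],[0.3,-1.1,-0.2]]]}}

```text
time: 6.03
tool_pos: [632.1, 46.4, 195.9]
tcp_rot: [-0.0, 0.999, 0.053, 0.001]
force: [-0.2, 0.1, -0.4]
grip_width: -0.0
finger_force: 0.0
```

Run:
```python
from h import *
p,r,s=cur();print(p,r.as_matrix().round(3).tolist(),np.round(np.degrees(s["q"]),1))
t=bin2w([-24,0,143])
s=plan(t,down(6.1),10)
```

```text
[632.08110497  46.39617544 195.93761256] [[0.994, 0.106, 0.001], [0.106, -0.994, 0.0], [0.001, -0.0, -1.0]] [ 18.3  24.3  20.4   0.  -86.   77.8]
10 rows
[[[0.0,0.0,3.0],[0.0,0.0,0.0]],[[0.0,0.0,4.0],[0.0,0.0,0.0]],[[0.0,0.0,3.0],[0.0,0.0,0.0]],[[0.0,0.0,3.0],[0.0,0.0,0.0]],[[0.0,-1.0,3.0],[0.0,0.0,0.0]],[[0.0,0.0,4.0],[0.0,-0.1,0.0]],[[0.0,0.0,3.0],[0.0,0.0,0.0]],[[0.0,0.0,3.0],[0.0,0.0,0.0]],[[0.0,0.0,4.0],[0.0,0.0,0.0]],[[0.0,0.0,3.0],[0.0,0.0,0.0]]]
```

Now insert the fingers and pull along the arc.

Request:
{"name": "move_arm", "arguments": {"motion": [[[0,0,8],[0,0,0]],[[0,0,8],[0,0,0]],[[0,0,8],[0,0,0]],[[0,0,8],[0,0,0]],[[0,0,1],[0,0,0]],[[0,0,0],[0,0,0]],[[-5.5,0,1.0],[0,1.1,0]],[[-5.5,0,1.2],[0,1.1,0]],[[-5.4,0,1.2],[0,1.1,0]],[[-5.4,0,1.4],[0,1.1,0]]]}}

```text
time: 6.87
tool_pos: [610.3, 38.8, 159.6]
tcp_rot: [0.001, 0.998, 0.05, 0.041]
force: [-0.3, 0.2, 0.0]
grip_width: 0.2
finger_force: 0.0
```

Request:
{"name": "move_arm", "arguments": {"motion": [[[-5.4,0,1.4],[0,1.1,0]],[[-5.4,0,1.6],[0,1.1,0]],[[-5.3,0,1.6],[0,1.1,0]],[[-5.3,0,1.8],[0,1.1,0]],[[-5.3,0,1.8],[0,1.1,0]],[[-5.2,0,2.0],[0,1.1,0]],[[-5.2,0,2.1],[0,1.1,0]],[[-5.1,0,2.1],[0,1.1,0]],[[-5.1,0,2.3],[0,1.1,0]],[[-5.1,0,2.3],[0,1.1,0]]]}}

```text
time: 7.7
tool_pos: [562.3, 33.9, 132.5]
tcp_rot: [-0.003, 0.989, 0.05, 0.137]
force: [0.5, -0.8, -0.3]
grip_width: -0.6
finger_force: 0.0
```

Request:
{"name": "move_arm", "arguments": {"motion": [[[-5,0,2.5],[0,1.1,0]],[[-5,0,2.6],[0,1.1,0]],[[-4.9,0,2.6],[0,1.1,0]],[[-4.8,0,2.7],[0,1.1,0]],[[-4.8,0,2.9],[0,1.1,0]],[[-3,0,2],[0,0.6,0]],[[0,0,0],[0,0,0]],[[0,0,0],[0,0,0]],[[0,0,0],[0,0,0]],[[0,0,0],[0,0,0]]]}}

```text
time: 8.53
tool_pos: [541.7, 31.8, 109.3]
tcp_rot: [-0.006, 0.981, 0.05, 0.188]
force: [0.7, -1.8, -0.3]
grip_width: 0.1
finger_force: 0.0
```

Run:
```python
from h import *
p,r,s=cur();print(p,s["force"],U.inv().apply(p-H),np.round(np.degrees(s["q"]),1))
im,W=cloud("top");cv2.imwrite("pics/t3.png",cv2.resize(im[40:190,150:350],(800,600),interpolation=cv2.INTER_CUBIC)[...,::-1])
```

```text
[541.73255395  31.78836066 109.30607973] [ 0.70623023 -1.84603014 -0.3333    ] [-115.05853136   -6.01913202   89.30607973] [ 25.3   1.  -31.5  12.3 -37.7  62. ]
```

View pics/t3.png

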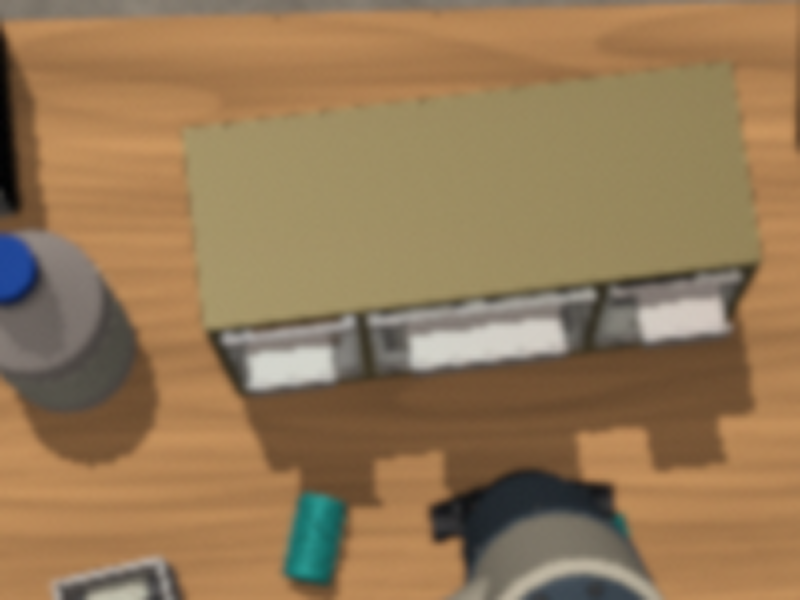

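The bin is still shut at (485,345) and the loads stayed near zero, so the fingers lost the lip somewhere. I'll redo it in stages and check the lip each time.

```bash
cat >> h.py <<'E'
def lip(cam="wrist"):
    p,r,s=cur()
    im,W=cloud(cam); L=U.inv().apply((W-H).reshape(-1,3)).reshape(W.shape)
    c=(im.min(-1)>120)&(im.max(-1).astype(int)-im.min(-1)<45)&(abs(L[...,1])<56)&(L[...,0]>-160)&(L[...,0]<8)&(L[...,2]>70)&(L[...,2]<162)
    k=L[c]; print(cam,"n",len(k),"force",s["force"].round(1),"tcp loc",U.inv().apply(p-H).round(1))
    if len(k)>20:
        j=k[k[:,0]<np.percentile(k[:,0],15)]; print(" outer edge",np.median(j,0).round(1),"bbox",np.percentile(k,[2,98],axis=0).round(0).tolist())
E
python3 - <<'E'
from h import *
s=plan(np.array([575,42,220.]),down(6.1),10)
s=plan(bin2w([-24,0,143])+[0,0,35],down(6.1),10,s)
E
```

```text
10 rows
[[[7.0,-1.0,-9.0],[0.0,-2.2,0.0]],[[7.0,0.0,-9.0],[0.1,-2.1,-0.1]],[[7.0,-1.0,-10.0],[0.0,-2.2,0.0]],[[6.0,0.0,-10.0],[0.1,-2.2,0.0]],[[6.0,-1.0,-10.0],[0.0,-2.1,-0.1]],[[5.0,-1.0,-10.0],[0.1,-2.2,0.0]],[[5.0,0.0,-10.0],[0.0,-2.2,0.0]],[[5.0,-1.0,-11.0],[0.1,-2.1,-0.1]],[[4.0,-1.0,-11.0],[0.0,-2.2,0.0]],[[4.0,0.0,-11.0],[0.1,-2.2,0.0]]]
10 rows
[[[6.0,0.0,2.0],[0.0,0.0,0.0]],[[5.0,0.0,2.0],[0.0,0.0,0.0]],[[6.0,0.0,3.0],[0.0,0.0,0.0]],[[6.0,0.0,2.0],[0.0,0.0,0.0]],[[5.0,0.0,2.0],[0.0,0.0,0.0]],[[6.0,0.0,2.0],[0.0,0.0,0.0]],[[6.0,0.0,2.0],[0.0,0.0,0.0]],[[6.0,0.0,3.0],[0.0,0.0,0.0]],[[5.0,0.0,2.0],[0.0,0.0,0.0]],[[6.0,0.0,2.0],[0.0,0.0,0.0]]]
```

Request:
{"name": "move_arm", "arguments": {"motion": [[[7,-1,-9],[0,-2.2,0]],[[7,0,-9],[0,-2.2,0]],[[7,-1,-10],[0,-2.2,0]],[[6,0,-10],[0,-2.2,0]],[[6,-1,-10],[0,-2.2,0]],[[5,-1,-10],[0,-2.2,0]],[[5,0,-10],[0,-2.1,0]],[[5,-1,-11],[0,-2.1,0]],[[4,-1,-11],[0,-2.2,0]],[[4,0,-11],[0,-2.2,0]]]}}

```text
time: 9.42
tool_pos: [575.0, 42.0, 220.1]
tcp_rot: [0.004, 0.999, 0.05, -0.002]
force: [1.2, 0.0, 0.5]
grip_width: 0.3
finger_force: 0.0
```

Request:
{"name": "move_arm", "arguments": {"motion": [[[6,0,2],[0,0,0]],[[6,0,2],[0,0,0]],[[6,0,3],[0,0,0]],[[6,0,2],[0,0,0]],[[6,0,2],[0,0,0]],[[6,0,2],[0,0,0]],[[6,0,2],[0,0,0]],[[6,0,3],[0,0,0]],[[5,0,2],[0,0,0]],[[6,0,2],[0,0,0]]]}}

```text
time: 10.25
tool_pos: [633.6, 47.5, 196.9]
tcp_rot: [0.004, 0.999, 0.05, -0.002]
force: [-0.1, -0.3, 0.3]
grip_width: 0.3
finger_force: 0.0
```

Run:
```python
from h import *
lip()
p,r,s=cur();print(p,r.as_matrix().round(3).tolist())
plan(bin2w([-20,0,139]),down(6.1),5)
```

```text
wrist n 5633 force [-0.1 -0.3  0.3] tcp loc [-22.   -0.2 176.9]
 outer edge [-38.6   8.5 156.5] bbox [[-41.0, -53.0, 134.0], [-12.0, 52.0, 157.0]]
[634.14434519  47.53844724 195.9846146 ] [[0.995, 0.099, -0.003], [0.099, -0.995, -0.008], [-0.004, 0.008, -1.0]]
5 rows
[[[0.0,0.0,7.0],[0.1,0.0,-0.1]],[[1.0,0.0,8.0],[0.1,0.1,-0.1]],[[0.0,0.0,7.0],[0.1,0.0,0.0]],[[0.0,0.0,8.0],[0.1,0.1,-0.1]],[[1.0,0.0,7.0],[0.0,0.0,-0.1]]]
```

Insert deeper this time (36 mm), and pull back 25 mm with little tilt.

Request:
{"name": "move_arm", "arguments": {"motion": [[[0,0,8],[0,0,0]],[[0,0,8],[0,0,0]],[[0,0,8],[0,0,0]],[[0,0,7],[0,0,0]],[[0,0,5],[0,0,0]],[[0,0,0],[0,0,0]],[[-5.5,0,1],[0,0.5,0]],[[-5.5,0,1.2],[0,0.5,0]],[[-5.5,0,1.4],[0,0.5,0]],[[-5.5,0,1.6],[0,0.5,0]]]}}

```text
time: 11.13
tool_pos: [611.3, 44.9, 156.1]
tcp_rot: [0.003, 0.999, 0.05, 0.017]
force: [-0.3, -0.9, -0.6]
grip_width: 0.1
finger_force: 0.0
```

Run:
```python
from h import *
lip();lip("top")
im=read_camera("wrist")[0];cv2.imwrite("pics/w2.png",im[...,::-1])
```

```text
wrist n 9040 force [-0.3 -0.9 -0.6] tcp loc [-44.5  -0.4 136.1]
 outer edge [-39.2   0.4 156.8] bbox [[-41.0, -53.0, 134.0], [-12.0, 52.0, 158.0]]
top n 7 force [-1.9  0.6 -0.8] tcp loc [-45.6  -0.3 136.1]
```

View pics/w2.png

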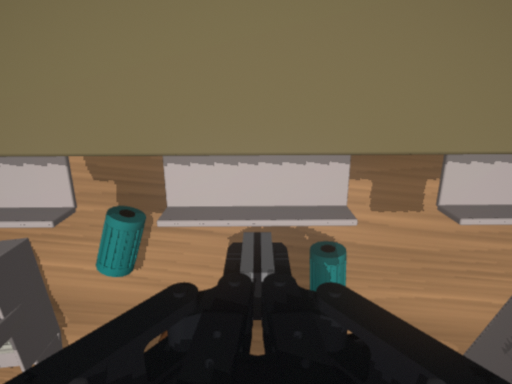

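The wrist view shows the fingertips at (258,238), in front of the lip, whose edge is at y≈215. So they never went behind it. I'll check where the tips really are against the reported TCP.

Run:
```python
from h import *
im,W=cloud("wrist");p,r,s=cur();print(p,r.as_matrix().round(2).tolist(),np.degrees(s['q']).round(1))
L=U.inv().apply((W-H).reshape(-1,3)).reshape(W.shape)
for v in range(150,262,6): print(v,im[v,250],L[v,250].round(0),L[v,265].round(0))
E=np.array(camera_info("wrist")["extrinsics"]); print((-E[:3,:3].T@E[:3,3]).round(1))
im,W=cloud("scene");L=U.inv().apply((W-H).reshape(-1,3)).reshape(W.shape)
m=(abs(L[...,1])<12)&(L[...,0]>-110)&(L[...,0]<-5)&(L[...,2]>115)&(L[...,2]<200)
vv,uu=np.nonzero(m); print(len(vv),uu.min(),uu.max(),vv.min(),vv.max())
for q in L[m][::max(1,m.sum()//25)]: print(q.round(0),end=' ')
```

```text
[611.53937477  44.88039539 156.32682822] [[0.99, 0.1, 0.03], [0.1, -1.0, -0.0], [0.03, 0.01, -1.0]] [ 19.4  21.    9.4   0.9 -76.7  76.2]
150 [127 115  85] [  4.   3. 171.] [  4.  -4. 171.]
156 [108  98  87] [ -6.   3. 136.] [ -7.  -5. 135.]
162 [125 117 114] [-10.   3. 135.] [-10.  -5. 135.]
168 [181 170 166] [-13.   3. 136.] [-14.  -5. 135.]
174 [182 169 166] [-17.   3. 135.] [-18.  -5. 134.]
180 [182 170 167] [-21.   3. 135.] [-21.  -5. 135.]
186 [182 170 166] [-25.   4. 134.] [-25.  -5. 135.]
192 [181 170 166] [-29.   4. 135.] [-29.  -5. 135.]
198 [181 170 166] [-32.   4. 135.] [-33.  -5. 134.]
204 [180 169 165] [-35.   4. 137.] [-36.  -5. 135.]
210 [106  99  97] [-38.   4. 141.] [-38.  -5. 141.]
216 [106  98  96] [-38.   4. 149.] [-37.  -5. 152.]
222 [176 165 161] [-39.   3. 157.] [-38.  -5. 158.]
228 [113  88  69] [-122.    7.  -20.] [-123.  -10.  -20.]
234 [84 82 81] [-35.   3. 181.] [-35.  -4. 180.]
240 [84 82 82] [-35.   3. 186.] [-34.  -4. 187.]
246 [83 81 80] [-35.   3. 193.] [-35.  -4. 192.]
252 [82 79 79] [-35.   3. 197.] [-35.  -3. 197.]
258 [81 79 78] [-35.   3. 202.] [-35.  -3. 202.]
[687.   53.8 339.2]
120 213 224 207 224
[-40.  -9. 184.] [-36.   3. 195.] [-36.   6. 192.] [-39.  -9. 147.] [-36.   8. 181.] [-39.   1. 149.] [-35. -11. 134.] [-38.   4. 147.] [-33.  -7. 137.] [-38.   3. 135.] [-29.  -8. 137.] [-34.   2. 134.] [-26. -10. 133.] [-31.   0. 133.] [-36.  11. 132.] [-25.  -3. 137.] [-31.   7. 133.] [-21.  -4. 138.] [-26.   6. 137.] [-16.  -8. 136.] [-22.   2. 132.] [-11. -12. 137.] [-16.  -2. 135.] [-21.   9. 137.] [-11.  -5. 138.] [-16.   5. 134.] [ -9.  -4. 134.] [-14.   6. 135.] [ -8.   2. 136.] [-14.  12. 131.]
```

The depth shows the real fingertips about 42 mm short of the reported TCP: tips at local z≈179, TCP reported at 136. The scene camera agrees, so I'll work from the visible tips. Next, move forward over the gutter, descend partway and re-measure.

Request:
{"name": "move_arm", "arguments": {"motion": [[[5,0,0],[0,-0.5,0]],[[5,0,0],[0,-0.5,0]],[[5,0,0],[0,-0.5,0]],[[5,0,0],[0,-0.5,0]],[[3,0,0],[0,0,0]],[[0,0,5],[0,0,0]],[[0,0,5],[0,0,0]],[[0,0,5],[0,0,0]],[[0,0,5],[0,0,0]],[[0,0,0],[0,0,0]]]}}

```text
time: 12.22
tool_pos: [633.0, 47.0, 134.6]
tcp_rot: [0.004, 0.999, 0.05, -0.003]
force: [-1.6, -0.8, 0.5]
grip_width: 0.1
finger_force: 0.0
```

```bash
cat >> h.py <<'E'
def tips():
    p,r,s=cur();im,W=cloud("wrist");T=r.inv().apply((W-p).reshape(-1,3)).reshape(W.shape)
    m=(abs(T[...,0])<25)&(abs(T[...,1])<20)&(T[...,2]>-90)&(im.max(-1)<110)
    m[:, :200]=0;m[:,320:]=0
    L=U.inv().apply((W-H).reshape(-1,3)).reshape(W.shape)
    print("tcp loc",U.inv().apply(p-H).round(1),"force",s["force"].round(1))
    for v in range(190,270,4): print(v,im[v,250].tolist(),"tool",T[v,250].round(0).tolist(),"loc",L[v,250].round(0).tolist())
E
python3 -c "
from h import *
tips();lip()"
```

```text
tcp loc [-22.7  -0.6 114.6] force [-1.6 -0.8  0.5]
190 [128, 115, 83] tool [38.0, -3.0, -56.0] loc [15.0, 2.0, 170.0]
194 [128, 116, 83] tool [36.0, -3.0, -55.0] loc [13.0, 2.0, 169.0]
198 [127, 115, 83] tool [34.0, -3.0, -56.0] loc [12.0, 2.0, 170.0]
202 [128, 115, 84] tool [32.0, -3.0, -56.0] loc [10.0, 2.0, 170.0]
206 [128, 115, 84] tool [31.0, -3.0, -56.0] loc [8.0, 2.0, 170.0]
210 [127, 115, 84] tool [29.0, -3.0, -55.0] loc [6.0, 2.0, 170.0]
214 [128, 115, 85] tool [27.0, -3.0, -55.0] loc [4.0, 2.0, 169.0]
218 [128, 116, 85] tool [25.0, -3.0, -56.0] loc [3.0, 2.0, 170.0]
222 [161, 150, 142] tool [7.0, -4.0, -20.0] loc [-16.0, 3.0, 135.0]
226 [163, 152, 149] tool [4.0, -4.0, -21.0] loc [-18.0, 3.0, 135.0]
230 [135, 126, 122] tool [1.0, -4.0, -19.0] loc [-21.0, 3.0, 134.0]
234 [84, 82, 81] tool [11.0, -3.0, -43.0] loc [-11.0, 3.0, 158.0]
238 [83, 81, 81] tool [12.0, -3.0, -48.0] loc [-11.0, 3.0, 163.0]
242 [84, 82, 81] tool [11.0, -3.0, -51.0] loc [-11.0, 3.0, 166.0]
246 [83, 82, 81] tool [nan, nan, nan] loc [nan, nan, nan]
250 [82, 81, 80] tool [11.0, -3.0, -59.0] loc [-11.0, 3.0, 173.0]
254 [82, 81, 81] tool [12.0, -3.0, -62.0] loc [-11.0, 3.0, 176.0]
258 [82, 81, 80] tool [12.0, -3.0, -65.0] loc [-11.0, 3.0, 180.0]
262 [80, 79, 79] tool [11.0, -3.0, -68.0] loc [-11.0, 3.0, 183.0]
266 [80, 79, 79] tool [11.0, -3.0, -71.0] loc [-11.0, 3.0, 185.0]
wrist n 5038 force [-0.2 -0.4  0. ] tcp loc [-22.3  -0.7 115.3]
 outer edge [-34.2  33.4 135. ] bbox [[-37.0, -53.0, 134.0], [-16.0, 53.0, 136.0]]
```

Confirmed: the tips sit at tool z≈-41. I'll replan the arc with that offset, starting 15 mm lower.

```bash
cat >> h.py <<'E'
OFF=np.array([0,0,41.])
def arc(bp,ths,als,start=None):
    """rows for the real tip at bin-frame bp at tilts ths, tool tilts als"""
    pc,rc=cur()[:2] if start is None else start
    rows=[]
    for th,al in zip(ths,als):
        rt=R.from_rotvec(U.apply([0,-al,0]))*down(6.1); pt=bin2w(bp,th)+rt.apply(OFF)
        sh=np.round(rc.inv().apply(pt-pc),1); tu=np.round((rc.inv()*rt).as_rotvec(degrees=True),1)
        pc=pc+rc.apply(sh); rc=rc*R.from_rotvec(tu,degrees=True); rows.append([(sh+0).tolist(),(tu+0).tolist()])
    for k in range(0,len(rows),10): print(str(rows[k:k+10]).replace(" ",""))
    return pc,rc
E
python3 - <<'E'
from h import *
p,r=cur()[:2]; s=plan(bin2w([-24,0,142])+down(6.1).apply(OFF),down(6.1),4)
th=np.arange(1,27)*.03
arc([-24,0,142],th,th/2.2,s)
E
```

```text
4 rows
[[[-1.0,0.0,4.0],[0.1,0.1,-0.1]],[[0.0,0.0,3.0],[0.1,0.0,-0.1]],[[-1.0,-1.0,4.0],[0.1,0.1,-0.1]],[[0.0,0.0,4.0],[0.1,0.0,-0.1]]]
[[[-3.8,0.2,0.8],[0.0,0.8,0.0]],[[-3.7,0.0,0.8],[0.0,0.8,0.0]],[[-3.6,0.0,0.9],[0.0,0.8,0.0]],[[-3.7,0.0,1.0],[0.0,0.7,0.0]],[[-3.6,0.0,1.1],[0.0,0.8,0.0]],[[-3.6,0.0,1.1],[0.0,0.8,0.0]],[[-3.6,0.0,1.2],[0.0,0.8,0.0]],[[-3.6,0.0,1.2],[0.0,0.8,0.0]],[[-3.5,0.0,1.4],[0.0,0.7,0.0]],[[-3.5,0.0,1.4],[0.0,0.8,0.0]]]
[[[-3.6,0.0,1.4],[0.0,0.8,0.0]],[[-3.4,0.0,1.6],[0.0,0.8,0.0]],[[-3.5,0.0,1.6],[0.0,0.8,0.0]],[[-3.4,0.0,1.6],[0.0,0.7,0.0]],[[-3.4,0.0,1.7],[0.0,0.8,0.0]],[[-3.4,0.0,1.8],[0.0,0.8,0.0]],[[-3.3,0.0,1.9],[0.0,0.8,0.0]],[[-3.3,0.0,1.9],[0.0,0.8,0.0]],[[-3.3,0.0,2.0],[0.0,0.8,0.0]],[[-3.3,0.0,2.0],[0.0,0.7,0.0]]]
[[[-3.2,0.0,2.1],[0.0,0.8,0.0]],[[-3.2,-0.1,2.2],[0.0,0.8,0.0]],[[-3.1,0.0,2.2],[0.0,0.8,0.0]],[[-3.1,0.0,2.3],[0.0,0.8,0.0]],[[-3.1,0.0,2.3],[0.0,0.7,0.0]],[[-3.0,0.0,2.5],[0.0,0.8,0.0]]]
```

Request:
{"name": "move_arm", "arguments": {"motion": [[[-1,0,4],[0,0,0]],[[0,0,3],[0,0,0]],[[0,0,4],[0,0,0]],[[0,0,4],[0,0,0]],[[-3.8,0,0.8],[0,0.8,0]],[[-3.7,0,0.8],[0,0.8,0]],[[-3.6,0,0.9],[0,0.8,0]],[[-3.7,0,1],[0,0.7,0]],[[-3.6,0,1.1],[0,0.8,0]],[[-3.6,0,1.1],[0,0.8,0]]]}}

```text
time: 13.15
tool_pos: [611.7, 44.7, 114.5]
tcp_rot: [0.002, 0.998, 0.05, 0.04]
force: [1.4, 0.6, -0.4]
grip_width: 0.1
finger_force: 0.6
```

```bash
python3 -c "
from h import *
lip()
th=np.arange(7,27)*.03
arc([-24,0,142],th,th/2.2)"
```

```text
wrist n 15462 force [ 1.4  0.6 -0.4] tcp loc [-44.1  -0.6  94.5]
 outer edge [-52.3  16.5 128.8] bbox [[-56.0, -53.0, 128.0], [-15.0, 53.0, 135.0]]
[[[-3.9,-0.5,1.0],[0.4,0.9,-0.4]],[[-3.6,0.0,1.3],[0.0,0.8,0.0]],[[-3.5,0.0,1.3],[0.0,0.7,0.0]],[[-3.6,0.0,1.4],[0.0,0.8,0.0]],[[-3.5,0.0,1.5],[0.0,0.8,0.0]],[[-3.4,0.0,1.5],[0.0,0.8,0.0]],[[-3.5,0.0,1.6],[0.0,0.8,0.0]],[[-3.4,0.0,1.6],[0.0,0.8,0.0]],[[-3.4,0.0,1.8],[0.0,0.7,0.0]],[[-3.4,0.0,1.8],[0.0,0.8,0.0]]]
[[[-3.3,0.0,1.8],[0.0,0.8,0.0]],[[-3.4,0.0,1.9],[0.0,0.8,0.0]],[[-3.2,0.0,2.0],[0.0,0.8,0.0]],[[-3.3,0.0,2.0],[0.0,0.7,0.0]],[[-3.2,0.0,2.1],[0.0,0.8,0.0]],[[-3.2,-0.1,2.2],[0.0,0.8,0.0]],[[-3.1,0.0,2.2],[0.0,0.8,0.0]],[[-3.1,0.0,2.3],[0.0,0.8,0.0]],[[-3.1,0.0,2.4],[0.0,0.8,0.0]],[[-3.0,0.0,2.4],[0.0,0.7,0.0]]]
```

The bin moves now. Continue.

Request:
{"name": "move_arm", "arguments": {"motion": [[[-3.9,0,1],[0,0.8,0]],[[-3.6,0,1.3],[0,0.8,0]],[[-3.5,0,1.3],[0,0.7,0]],[[-3.6,0,1.4],[0,0.8,0]],[[-3.5,0,1.5],[0,0.8,0]],[[-3.4,0,1.5],[0,0.8,0]],[[-3.5,0,1.6],[0,0.8,0]],[[-3.4,0,1.6],[0,0.8,0]],[[-3.4,0,1.8],[0,0.7,0]],[[-3.4,0,1.8],[0,0.8,0]]]}}

```text
time: 14.03
tool_pos: [579.1, 41.3, 95.2]
tcp_rot: [-0.002, 0.993, 0.05, 0.108]
force: [1.6, 0.2, 0.3]
grip_width: 0.1
finger_force: 0.2
```

Request:
{"name": "move_arm", "arguments": {"motion": [[[-3.3,0,1.8],[0,0.8,0]],[[-3.4,0,1.9],[0,0.8,0]],[[-3.2,0,2],[0,0.8,0]],[[-3.3,0,2],[0,0.7,0]],[[-3.2,0,2.1],[0,0.8,0]],[[-3.2,0,2.2],[0,0.8,0]],[[-3.1,0,2.2],[0,0.8,0]],[[-2,0,1.5],[0,0.5,0]],[[0,0,0],[0,0,0]],[[0,0,0],[0,0,0]]]}}

```text
time: 14.87
tool_pos: [559.3, 39.1, 73.8]
tcp_rot: [-0.004, 0.986, 0.05, 0.159]
force: [-0.8, 0.1, -0.3]
grip_width: 0.3
finger_force: 0.0
```

```bash
python3 -c "
from h import *
lip();p,r,s=cur();print(p,np.degrees(s['q']).round(1))
print([ (t,(bin2w([-40,0,157],t)-H)[2].round(0)) for t in (.6,.7,.75)])
s=plan(p-r.as_matrix()[:,2]*70,r,4)
"
```

```text
wrist n 16406 force [-0.8  0.1 -0.3] tcp loc [-96.8  -0.6  53.8]
 outer edge [-125.3  -20.5   79.2] bbox [[-128.0, -53.0, 74.0], [-77.0, 53.0, 102.0]]
[559.6561905   39.19128411  74.05548094] [ 24.3   7.3 -28.3  10.1 -37.5  64.3]
[(0.6, np.float64(107.0)), (0.7, np.float64(94.0)), (0.75, np.float64(88.0))]
4 rows
[[[0.0,0.0,-17.0],[0.0,0.0,0.0]],[[0.0,0.0,-18.0],[0.0,0.0,0.0]],[[0.0,0.0,-18.0],[0.0,0.0,0.0]],[[0.0,0.0,-17.0],[0.0,0.0,0.0]]]
```

Request:
{"name": "move_arm", "arguments": {"motion": [[[0,0,-17],[0,0,0]],[[0,0,-18],[0,0,0]],[[0,0,-18],[0,0,0]],[[0,0,-25],[0,-2,0]],[[0,0,-30],[0,-3,0]],[[0,0,-35],[0,-3,0]],[[0,0,-35],[0,-3,0]],[[0,0,-35],[0,-3,0]],[[0,0,-25],[0,-3,0]],[[0,0,0],[0,-1,0]]], "gripper": -1}}

```text
time: 15.75
tool_pos: [508.7, 35.6, 310.5]
tcp_rot: [0.003, 0.999, 0.05, 0.006]
force: [0.8, -0.5, -0.6]
grip_width: 85.6
finger_force: 0.0
```

Run:
```python
from h import *
p,r,s=cur();print(p,np.degrees(s['q']).round(1),r.as_matrix().round(2).tolist(),s["grip_width"])
im,W=cloud("wrist");cv2.imwrite("pics/w3.png",im[...,::-1]); L=U.inv().apply((W-H).reshape(-1,3)).reshape(W.shape)
m=(abs(L[...,1])<50)&(L[...,2]>60)&(L[...,2]<150)&(L[...,0]>-170)&(L[...,0]<-5)
k=L[m];o=k[k[:,0]<np.percentile(k[:,0],1)+2];print("outermost",np.median(o,0),len(k))
# inside bin frame for 0.75
B=R.from_euler('y',.75).apply(L.reshape(-1,3)).reshape(L.shape)
k=B[m]; 
for z0 in range(-10,165,10):
    j=k[(k[:,2]>z0)&(k[:,2]<z0+10)]
    if len(j)>10: print(z0,len(j),np.percentile(j[:,0],[5,50,95]).round(0))
# tub
sc,W=cloud("top")
```

```text
[508.68083955  35.575461   310.51802934] [ 22.1   9.1  15.8   0.6 -96.1  73.7] [[0.99, 0.1, 0.01], [0.1, -1.0, -0.01], [0.01, 0.01, -1.0]] 85.60480434767693
outermost [-134.33387701   -8.35152547   87.95430633] 6417
70 92 [4. 5. 5.]
80 498 [4. 4. 5.]
90 516 [4. 4. 5.]
100 530 [4. 4. 5.]
110 541 [3. 4. 5.]
120 521 [4. 5. 6.]
130 2709 [-38. -15.   5.]
140 529 [-39. -38. -37.]
150 481 [-40. -38. -37.]
```

View pics/w3.png

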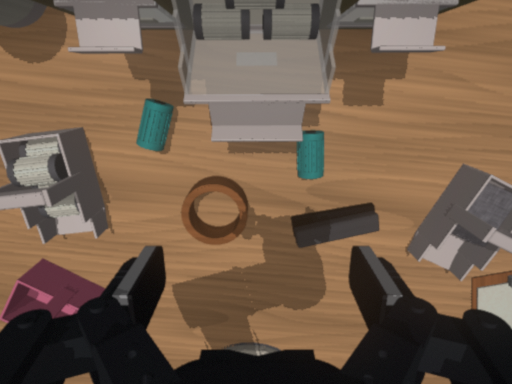

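The wrist view shows the wide bin fully open: pull at (257,120), stock rolls at (255,20), and its face fits 0.75 rad. The cartridge tub is at (50,185). Now to go over the tub with a 95° yaw.

```bash
python3 -c "
from h import *
p,r=cur()[:2]
s=plan(np.array([419.5,324.4,200.]),down(101.6),20)
print(s[0])"
```

```text
20 rows
[[[-3.0,-15.0,5.0],[0.0,0.0,-4.8]],[[-2.0,-15.0,5.0],[0.1,0.0,-4.8]],[[0.0,-15.0,5.0],[0.0,0.0,-4.8]],[[1.0,-15.0,6.0],[0.0,0.0,-4.8]],[[2.0,-15.0,5.0],[0.0,0.0,-4.8]],[[3.0,-15.0,5.0],[0.1,0.0,-4.8]],[[5.0,-14.0,5.0],[0.0,0.0,-4.8]],[[5.0,-14.0,5.0],[0.0,0.0,-4.8]],[[7.0,-14.0,5.0],[0.1,0.0,-4.8]],[[8.0,-12.0,6.0],[0.0,0.0,-4.8]]]
[[[9.0,-12.0,5.0],[0.0,0.0,-4.7]],[[10.0,-12.0,5.0],[0.0,0.0,-4.8]],[[11.0,-10.0,5.0],[0.1,0.0,-4.8]],[[12.0,-10.0,5.0],[0.0,0.0,-4.8]],[[12.0,-8.0,6.0],[0.0,0.0,-4.8]],[[13.0,-7.0,5.0],[0.0,0.0,-4.8]],[[14.0,-7.0,5.0],[0.1,0.0,-4.8]],[[14.0,-5.0,5.0],[0.0,0.0,-4.8]],[[15.0,-4.0,6.0],[0.0,0.0,-4.8]],[[15.0,-2.0,5.0],[0.0,0.1,-4.8]]]
[419.76709549 324.81892558 199.78147162]
```

Request:
{"name": "move_arm", "arguments": {"motion": [[[-3,-15,5],[0,0,-4.8]],[[-2,-15,5],[0,0,-4.8]],[[0,-15,5],[0,0,-4.8]],[[1,-15,6],[0,0,-4.8]],[[2,-15,5],[0,0,-4.8]],[[3,-15,5],[0,0,-4.8]],[[5,-14,5],[0,0,-4.8]],[[5,-14,5],[0,0,-4.8]],[[7,-14,5],[0,0,-4.8]],[[8,-12,6],[0,0,-4.8]]]}}

```text
time: 16.68
tool_pos: [461.2, 179.7, 250.5]
tcp_rot: [0.004, 0.891, 0.454, 0.001]
force: [0.2, -1.0, -0.6]
grip_width: 85.2
finger_force: 0.0
```

Request:
{"name": "move_arm", "arguments": {"motion": [[[9,-12,5],[0,0,-4.7]],[[10,-12,5],[0,0,-4.8]],[[11,-10,5],[0,0,-4.8]],[[12,-10,5],[0,0,-4.8]],[[12,-8,6],[0,0,-4.8]],[[13,-7,5],[0,0,-4.8]],[[14,-7,5],[0,0,-4.8]],[[14,-5,5],[0,0,-4.8]],[[15,-4,6],[0,0,-4.8]],[[15,-2,5],[0,0,-4.8]]]}}

```text
time: 17.52
tool_pos: [417.4, 323.9, 196.8]
tcp_rot: [0.004, 0.63, 0.776, -0.001]
force: [-0.4, -0.3, 0.2]
grip_width: 85.5
finger_force: 0.0
```

Run:
```python
from h import *
p,r,s=cur();print(p,np.degrees(s['q']).round(1),r.as_matrix().round(2).tolist())
im,W=cloud("wrist")
d=np.hypot(W[...,0]-420,W[...,1]-324)
m=(d<70)&(W[...,2]>105)&(W[...,2]<130)&(im.min(-1)>110)
P=W[m]; re=cv2.minAreaRect(P[:,:2].astype(np.float32)); print(len(P),np.percentile(P[:,2],[5,50,95]),re)
# fingers: in tool frame
T=r.inv().apply((W-p).reshape(-1,3)).reshape(W.shape)
k=T[(im.max(-1)<110)&(T[...,2]>-100)&(abs(T[...,1])<70)&(abs(T[...,0])<15)]
print("finger",len(k),np.percentile(k,[1,50,99],axis=0).round(0).tolist() if len(k) else 0)
c=P[:,:2].mean(0);print(c)
```

```text
[417.44743296 323.91515723 196.83893177] [ 55.2  12.1   3.2   0.5 -81.3 136.6] [[-0.21, 0.98, 0.01], [0.98, 0.21, -0.01], [-0.01, 0.0, -1.0]]
1620 [121.27385955 122.87509753 124.04338553] ((418.87286376953125, 324.19476318359375), (21.339693069458008, 89.28018188476562), 12.145432472229004)
finger 9084 [[-11.0, -65.0, -100.0], [8.0, 43.0, -80.0], [14.0, 67.0, 165.0]]
[417.22028403 332.43297768]
```

Request:
{"name": "move_arm", "arguments": {"motion": [[[0,1.5,15],[0,0,0]],[[0,0,15],[0,0,0]],[[0,0,15],[0,0,0]],[[0,0,15],[0,0,0]],[[0,0,15],[0,0,0]],[[0,0,15],[0,0,0]],[[0,0,15],[0,0,0]],[[0,0,15],[0,0,0]],[[0,0,12],[0,0,0]],[[0,0,10],[0,0,0]]]}}

```text
time: 18.4
tool_pos: [419.9, 322.0, 54.4]
tcp_rot: [0.005, 0.632, 0.775, -0.002]
force: [-0.6, -0.3, 0.3]
grip_width: 85.6
finger_force: 0.0
```

Request:
{"name": "move_arm", "arguments": {"motion": [[[0,0,0],[0,0,0]],[[0,0,0],[0,0,0]],[[0,0,0],[0,0,0]],[[0,0,0],[0,0,0]],[[0,0,0],[0,0,0]],[[0,0,0],[0,0,0]],[[0,0,0],[0,0,0]],[[0,0,0],[0,0,0]],[[0,0,0],[0,0,0]],[[0,0,0],[0,0,0]]], "gripper": 1, "squeeze": 80}}

```text
time: 19.23
tool_pos: [421.2, 323.5, 57.0]
tcp_rot: [0.005, 0.632, 0.775, -0.0]
force: [-1.4, -0.6, 5.5]
grip_width: 17.0
finger_force: 78.7
```

Grip on the bar is good (17 mm, 79 N). Plan the carry: lift, swing to mouth-forward, and approach at 10° tilt.

```bash
cat >> h.py <<'E'
TT=R.from_matrix(np.array([[0,1,0],[1,0,0],[0,0,-1.]]))  # tool axes in tub frame (columns)
def tubpose(liploc,tilt,yw=186.1):
    tub=R.from_euler('z',yw,degrees=True)*R.from_euler('y',-tilt,degrees=True); tool=tub*TT
    lw=H+U.apply(liploc)
    return lw+tub.apply([94,0,98])+tool.apply([0,0,55]),tool
E
python3 - <<'E'
from h import *
p0,r0,s0=cur()
s=plan(p0+[0,0,160],r0,10)
a,ra=tubpose([-180,0,180],0)
print(s[0],a,ra.as_matrix().round(2).tolist())
# 186deg yaw explicitly in 3 stages
y0=101.6
s=plan(np.array([420,200,220.]),down(y0-62),10,s)
s=plan(np.array([400,60,230.]),down(y0-124),10,s)
s=plan(a,ra,10,s)
for t in (0,10,30,40): print(tubpose([-78,0,125],t)[0])
E
```

```text
10 rows
[[[0.0,0.0,-16.0],[0.0,0.0,0.0]],[[0.0,0.0,-16.0],[0.0,0.0,0.0]],[[0.0,0.0,-16.0],[0.0,0.0,0.0]],[[0.0,0.0,-16.0],[0.0,0.0,0.0]],[[-1.0,0.0,-16.0],[0.0,0.0,0.0]],[[0.0,1.0,-16.0],[0.0,0.0,0.0]],[[0.0,0.0,-16.0],[0.0,0.0,0.0]],[[0.0,0.0,-16.0],[0.0,0.0,0.0]],[[0.0,0.0,-16.0],[0.0,0.0,0.0]],[[0.0,0.0,-16.0],[0.0,0.0,0.0]]]
[421.24816553 323.7000446  216.95691636] [383.05140331  20.88364445 243.        ] [[0.11, -0.99, -0.0], [-0.99, -0.11, 0.0], [0.0, 0.0, -1.0]]
10 rows
[[[-12.0,-3.0,0.0],[0.1,0.0,6.2]],[[-12.0,-1.0,0.0],[0.0,0.0,6.2]],[[-13.0,0.0,-1.0],[0.1,0.1,6.2]],[[-12.0,2.0,0.0],[0.0,0.0,6.2]],[[-12.0,2.0,0.0],[0.1,0.0,6.2]],[[-12.0,4.0,0.0],[0.0,0.0,6.2]],[[-11.0,5.0,-1.0],[0.1,0.0,6.2]],[[-11.0,7.0,0.0],[0.0,0.1,6.2]],[[-9.0,7.0,0.0],[0.1,0.0,6.2]],[[-9.0,9.0,-1.0],[0.0,0.0,6.2]]]
10 rows
[[[-10.0,10.0,-1.0],[0.0,0.0,6.2]],[[-10.0,10.0,-1.0],[0.0,0.0,6.2]],[[-8.0,12.0,-1.0],[0.0,0.0,6.2]],[[-7.0,12.0,-1.0],[0.0,0.0,6.2]],[[-6.0,13.0,-1.0],[0.0,0.0,6.2]],[[-4.0,14.0,-1.0],[0.0,0.0,6.2]],[[-2.0,13.0,-1.0],[0.0,0.0,6.2]],[[-1.0,15.0,-1.0],[0.0,0.0,6.2]],[[0.0,14.0,-1.0],[0.0,0.0,6.2]],[[2.0,14.0,0.0],[0.0,0.0,6.2]]]
10 rows
[[[0.0,4.0,-1.0],[0.0,0.0,6.2]],[[0.0,4.0,-2.0],[0.0,0.0,6.1]],[[1.0,5.0,-1.0],[0.0,0.0,6.2]],[[1.0,4.0,-1.0],[0.0,0.0,6.1]],[[2.0,4.0,-2.0],[0.0,0.0,6.2]],[[2.0,3.0,-1.0],[0.0,0.0,6.1]],[[3.0,4.0,-1.0],[0.0,0.0,6.2]],[[2.0,3.0,-2.0],[0.0,0.0,6.1]],[[4.0,3.0,-1.0],[0.0,0.0,6.2]],[[3.0,2.0,-1.0],[0.0,0.0,6.1]]]
[484.47387361  31.72257973 188.        ]
[493.3184528   32.66779257 203.66966208]
[518.37444572  35.34550575 229.23909236]
[533.82454577  36.99664513 238.36194636]
```

Request:
{"name": "move_arm", "arguments": {"motion": [[[0,0,-10],[0,0,0]],[[0,0,-16],[0,0,0]],[[0,0,-16],[0,0,0]],[[0,0,-17],[0,0,0]],[[0,0,-17],[0,0,0]],[[0,0,-17],[0,0,0]],[[0,0,-17],[0,0,0]],[[0,0,-17],[0,0,0]],[[0,0,-17],[0,0,0]],[[0,0,-16],[0,0,0]]]}}

```text
time: 20.07
tool_pos: [419.1, 323.7, 216.3]
tcp_rot: [0.004, 0.632, 0.775, -0.002]
force: [0.3, -0.1, -5.9]
grip_width: 16.9
finger_force: 78.5
```

Request:
{"name": "move_arm", "arguments": {"motion": [[[-12,-3,0],[0,0,6.2]],[[-12,-1,0],[0,0,6.2]],[[-13,0,-1],[0,0,6.2]],[[-12,2,0],[0,0,6.2]],[[-12,2,0],[0,0,6.2]],[[-12,4,0],[0,0,6.2]],[[-11,5,-1],[0,0,6.2]],[[-11,7,0],[0,0,6.2]],[[-9,7,0],[0,0,6.2]],[[-9,9,-1],[0,0,6.2]]]}}

```text
time: 20.9
tool_pos: [417.7, 199.7, 219.0]
tcp_rot: [0.004, 0.942, 0.336, 0.0]
force: [0.2, -0.4, -4.5]
grip_width: 17.0
finger_force: 78.6
```

Request:
{"name": "move_arm", "arguments": {"motion": [[[-10,10,-1],[0,0,6.2]],[[-10,10,-1],[0,0,6.2]],[[-8,12,-1],[0,0,6.2]],[[-7,12,-1],[0,0,6.2]],[[-6,13,-1],[0,0,6.2]],[[-4,14,-1],[0,0,6.2]],[[-2,13,-1],[0,0,6.2]],[[-1,15,-1],[0,0,6.2]],[[0,14,-1],[0,0,6.2]],[[2,14,0],[0,0,6.2]]]}}

```text
time: 21.73
tool_pos: [397.4, 59.6, 229.4]
tcp_rot: [0.003, 0.98, -0.197, 0.003]
force: [1.3, 0.2, -4.4]
grip_width: 16.6
finger_force: 78.6
```

Request:
{"name": "move_arm", "arguments": {"motion": [[[0,4,-1],[0,0,6.2]],[[0,4,-2],[0,0,6.1]],[[1,5,-1],[0,0,6.2]],[[1,4,-1],[0,0,6.1]],[[2,4,-2],[0,0,6.2]],[[2,3,-1],[0,0,6.1]],[[3,4,-1],[0,0,6.2]],[[2,3,-2],[0,0,6.1]],[[4,3,-1],[0,0,6.2]],[[3,2,-1],[0,0,6.1]]]}}

```text
time: 22.57
tool_pos: [380.5, 21.2, 242.5]
tcp_rot: [0.001, 0.742, -0.671, 0.004]
force: [-0.0, -0.0, -4.6]
grip_width: 16.5
finger_force: 78.6
```

Run:
```python
from h import *
p,r,s=cur();print(p,np.degrees(s['q']).round(1),r.as_matrix().round(2).tolist(),s["grip_width"],s["force"])
t,rt=tubpose([-78,0,140],10)
s=plan(t,rt,20)
im,W=cloud("wrist")
T=r.inv().apply((W-p).reshape(-1,3)).reshape(W.shape)
m=(im.min(-1)>110)&(abs(T[...,1])<115)&(abs(T[...,0])<60)&(T[...,2]<70)
k=T[m];print(len(k),np.percentile(k,[1,50,99],axis=0).round(0).tolist())
```

```text
[380.51422283  21.21416154 242.4611139 ] [ 27.6  -5.9  -9.5   0.5 -86.4 -21.9] [[0.1, -0.99, 0.0], [-0.99, -0.1, -0.01], [0.01, -0.0, -1.0]] 16.495014429367473 [-1.05860907e-03 -4.95293657e-02 -4.60129638e+00]
20 rows
[[[0.0,-6.0,1.0],[-0.5,0.0,0.0]],[[0.0,-5.0,1.0],[-0.5,0.0,0.0]],[[0.0,-6.0,1.0],[-0.5,-0.1,-0.1]],[[0.0,-6.0,2.0],[-0.5,0.0,0.0]],[[0.0,-5.0,1.0],[-0.5,0.0,0.0]],[[0.0,-6.0,0.0],[-0.6,0.0,0.0]],[[0.0,-6.0,1.0],[-0.5,0.0,0.0]],[[0.0,-6.0,1.0],[-0.5,-0.1,0.0]],[[0.0,-5.0,1.0],[-0.5,0.0,-0.1]],[[0.0,-6.0,1.0],[-0.5,0.0,0.0]]]
[[[0.0,-6.0,0.0],[-0.5,0.0,0.0]],[[0.0,-6.0,1.0],[-0.5,0.0,0.0]],[[0.0,-5.0,1.0],[-0.5,-0.1,0.0]],[[0.0,-6.0,0.0],[-0.5,0.0,0.0]],[[0.0,-6.0,1.0],[-0.5,0.0,-0.1]],[[0.0,-6.0,0.0],[-0.5,0.0,0.0]],[[0.0,-5.0,1.0],[-0.6,0.0,0.0]],[[0.0,-6.0,0.0],[-0.5,-0.1,0.0]],[[0.0,-6.0,0.0],[-0.5,0.0,0.0]],[[0.0,-6.0,0.0],[-0.5,0.0,0.0]]]
20817 [[-40.0, -94.0, -67.0], [9.0, -4.0, 2.0], [45.0, 68.0, 44.0]]
```

Request:
{"name": "move_arm", "arguments": {"motion": [[[0,-11,2],[-1,0,0]],[[0,-12,2],[-1,0,0]],[[0,-12,2],[-1,0,0]],[[0,-12,2],[-1,0,0]],[[0,-12,2],[-1,0,0]],[[0,-12,1],[-1,0,0]],[[0,-12,1],[-1,0,0]],[[0,-12,1],[-1,0,0]],[[0,-12,0],[-1,0,0]],[[0,-8,0],[-1,0,0]]]}}

```text
time: 23.45
tool_pos: [495.4, 33.9, 220.7]
tcp_rot: [0.066, 0.742, -0.665, -0.055]
force: [0.5, -0.0, -4.3]
grip_width: 16.4
finger_force: 79.4
```

Run:
```python
from h import *
p,r,s=cur();print(p,np.degrees(s['q']).round(1),s["force"])
l=p+r.apply([0,-94,43]);print("lip loc",U.inv().apply(l-H),"tub x elev",np.degrees(np.arcsin(r.apply([0,1,0])[2])))
t,rt=tubpose([-76,0,124],16);s=plan(t,rt,4,dp=1)
print('pour')
for tl in (20,24,28,32):
    t,rt=tubpose([-76,0,122],tl);s=plan(t,rt,5,s,dp=1)
```

```text
[495.37405599  33.86852828 220.68119097] [ 20.3  16.1  12.   -2.  -95.6 -14.1] [ 0.51577855 -0.04587483 -4.32971047]
lip loc [-75.69016735   0.78681758 142.21291747] tub x elev 9.865218114124517
4 rows
[[[0.2,-2.0,2.1],[-1.5,-0.1,0.0]],[[0.3,-2.0,1.9],[-1.6,-0.1,0.0]],[[0.2,-2.1,2.0],[-1.5,-0.1,0.0]],[[0.2,-2.2,1.9],[-1.5,-0.1,0.1]]]
pour
5 rows
[[[0.0,-0.7,-0.9],[-0.8,0.0,0.0]],[[0.0,-0.8,-0.9],[-0.8,0.0,0.0]],[[0.0,-0.7,-1.0],[-0.8,0.0,0.0]],[[0.0,-0.7,-0.9],[-0.8,0.0,0.0]],[[0.0,-0.7,-1.0],[-0.8,0.0,-0.1]]]
5 rows
[[[0.0,-0.7,-1.3],[-0.8,0.0,0.0]],[[0.0,-0.6,-1.3],[-0.8,0.0,0.0]],[[0.0,-0.6,-1.3],[-0.8,0.0,0.0]],[[0.0,-0.6,-1.3],[-0.8,0.0,0.0]],[[0.0,-0.6,-1.3],[-0.8,0.0,0.0]]]
5 rows
[[[0.0,-0.6,-1.3],[-0.8,0.0,0.0]],[[0.0,-0.7,-1.3],[-0.8,0.0,0.0]],[[0.0,-0.6,-1.3],[-0.8,0.0,0.0]],[[0.0,-0.6,-1.3],[-0.8,0.0,0.0]],[[0.1,-0.5,-1.3],[-0.8,0.0,0.0]]]
5 rows
[[[0.0,-0.7,-1.3],[-0.8,0.0,0.0]],[[0.0,-0.6,-1.3],[-0.8,0.0,0.0]],[[0.0,-0.6,-1.3],[-0.8,0.0,0.0]],[[0.0,-0.6,-1.3],[-0.8,0.0,0.0]],[[0.0,-0.6,-1.4],[-0.8,0.0,0.0]]]
```

Request:
{"name": "move_arm", "arguments": {"motion": [[[0,-2,2],[-1.5,0,0]],[[0,-2,2],[-1.5,0,0]],[[0,-2,2],[-1.5,0,0]],[[0,-2,2],[-1.5,0,0]],[[0,-0.7,-0.9],[-0.8,0,0]],[[0,-0.7,-0.9],[-0.8,0,0]],[[0,-0.7,-0.9],[-0.8,0,0]],[[0,-0.7,-0.9],[-0.8,0,0]],[[0,-0.7,-1],[-0.8,0,0]],[[0,0,0],[0,0,0]]]}}

```text
time: 24.28
tool_pos: [506.2, 34.7, 215.6]
tcp_rot: [0.13, 0.732, -0.659, -0.112]
force: [-0.9, -0.9, -3.8]
grip_width: 16.4
finger_force: 79.7
```

Request:
{"name": "move_arm", "arguments": {"motion": [[[0,-0.6,-1.3],[-0.8,0,0]],[[0,-0.6,-1.3],[-0.8,0,0]],[[0,-0.6,-1.3],[-0.8,0,0]],[[0,-0.6,-1.3],[-0.8,0,0]],[[0,-0.6,-1.3],[-0.8,0,0]],[[0,-0.6,-1.3],[-0.8,0,0]],[[0,-0.6,-1.3],[-0.8,0,0]],[[0,-0.6,-1.3],[-0.8,0,0]],[[0,-0.6,-1.3],[-0.8,0,0]],[[0,-0.6,-1.3],[-0.8,0,0]]]}}

```text
time: 25.12
tool_pos: [516.6, 35.9, 225.4]
tcp_rot: [0.181, 0.721, -0.65, -0.158]
force: [0.2, -1.1, -2.8]
grip_width: 16.7
finger_force: 79.7
```

```bash
cat >> h.py <<'E'
def where():
    p,r,s=cur();print(p,np.degrees(s['q']).round(1),s["force"].round(1))
    l=p+r.apply([0,-94,43]);print("lip loc",U.inv().apply(l-H).round(1),"elev",np.degrees(np.arcsin(r.apply([0,1,0])[2])).round(1))
E
python3 - <<'E'
from h import *
where()
E
```

```text
[516.58577143  35.90312929 225.35611353] [  17.4   33.3   34.8   -5.5 -118.8  -12.9] [ 0.2 -1.1 -2.8]
lip loc [-7.650e+01  1.000e-01  1.235e+02] elev 27.8
```

Request:
{"name": "move_arm", "arguments": {"motion": [[[0,-0.8,-1.6],[-1,0,0]],[[0,-0.8,-1.6],[-1,0,0]],[[0,-0.8,-1.6],[-1,0,0]],[[0,-0.8,-1.6],[-1,0,0]],[[0,-0.8,-1.6],[-1,0,0]],[[0,-0.8,-1.6],[-1,0,0]],[[0,-0.8,-1.6],[-1,0,0]],[[0,-0.8,-1.6],[-1,0,0]],[[0,0,0],[0,0,0]],[[0,0,0],[0,0,0]]]}}

```text
time: 25.95
tool_pos: [528.8, 37.3, 232.3]
tcp_rot: [0.231, 0.707, -0.637, -0.202]
force: [0.3, -0.2, -2.7]
grip_width: 16.7
finger_force: 79.7
```

Run:
```python
from h import *
where()
p,r,s=cur()
a,W=cloud("scene");cv2.imwrite("pics/s4.png",cv2.resize(a[140:320,120:370],(800,576),interpolation=cv2.INTER_CUBIC)[...,::-1])
im,W=cloud("wrist"); T=r.inv().apply((W-p).reshape(-1,3)).reshape(W.shape)
# look inside tub: heights above tub floor (tool z=55+... floor at z=57+... )
m=(abs(T[...,0])<36)&(T[...,1]>-92)&(T[...,1]<66)&(T[...,2]<60)
for y in range(-90,66,12):
    k=T[m&(T[...,1]>=y)&(T[...,1]<y+12)]
    if len(k)>20: print(y,len(k),np.percentile(k[:,2],[10,50,90]).round(0))
```

```text
[528.78308683  37.2810409  232.25410581] [  16.4   41.8   47.6   -7.5 -130.9  -13.6] [ 0.3 -0.2 -2.7]
lip loc [-7.610e+01  1.000e-01  1.225e+02] elev 35.7
-90 1518 [43. 45. 47.]
-78 1346 [47. 49. 50.]
-66 1811 [-121.   51.   53.]
-54 4674 [-120. -111.   52.]
-42 6120 [-111.  -96.   52.]
-30 3445 [-119.  -88.   53.]
-18 6401 [-124. -104.  -66.]
-6 5708 [-119.  -67.  -66.]
6 6388 [-124. -105.  -65.]
18 3552 [-118.  -88.   53.]
30 6127 [-111.  -96.   53.]
42 4614 [-120. -111.   53.]
54 4571 [-117.   20.   53.]
```

View pics/s4.png

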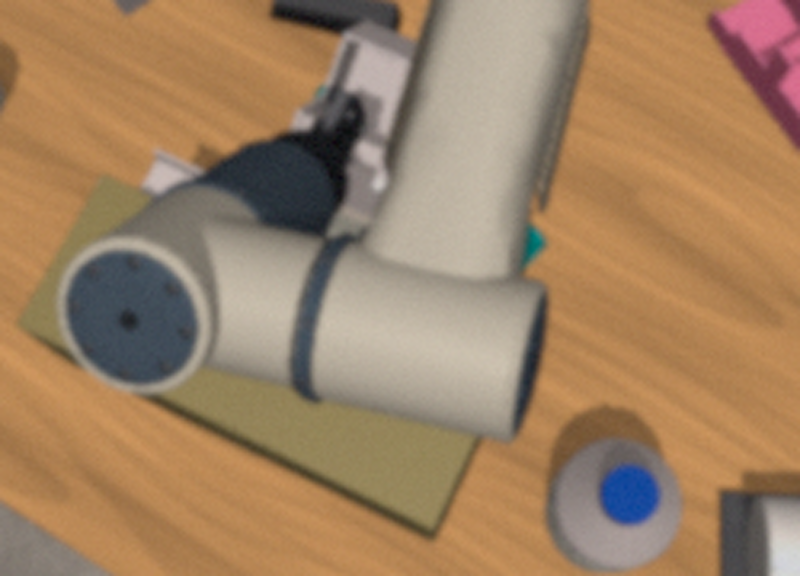

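The scene view shows the tub tipped over the bin at (365,120), with nothing on the table near it. Depth shows only bare floor inside the tub, so it is empty. Level it, back off and check the bin.

Run:
```python
from h import *
t,rt=tubpose([-200,0,200],0);s=plan(t,rt,10)
W=np.load("top.npz")["W"];z=W[...,2]
for nm,(a,b,c,d) in dict(jug=(95,145,135,185),pink=(255,310,145,220),tape=(190,235,235,285),teal=(205,248,70,140),tealcart=(160,190,215,240)).items():
    k=W[a:b,c:d][z[a:b,c:d]>12]; print(nm,np.percentile(k,[1,99],axis=0).round(0).tolist())
```

```text
10 rows
[[[0.0,15.0,7.0],[3.6,0.0,0.0]],[[0.0,16.0,7.0],[3.5,-0.1,0.0]],[[0.0,16.0,5.0],[3.6,0.0,0.0]],[[0.0,16.0,4.0],[3.6,-0.1,-0.1]],[[0.0,17.0,3.0],[3.5,0.0,0.0]],[[1.0,17.0,3.0],[3.6,-0.1,0.0]],[[0.0,17.0,1.0],[3.6,0.0,0.0]],[[0.0,16.0,0.0],[3.5,0.0,0.0]],[[0.0,17.0,-1.0],[3.6,-0.1,0.0]],[[0.0,17.0,-2.0],[3.5,0.0,0.0]]]
jug [[624.0, 328.0, 15.0], [726.0, 471.0, 213.0]]
pink [[120.0, 238.0, 12.0], [260.0, 413.0, 127.0]]
tape [[343.0, 40.0, 14.0], [438.0, 135.0, 50.0]]
teal [[309.0, 475.0, 12.0], [406.0, 642.0, 127.0]]
tealcart [[480.0, 161.0, 15.0], [547.0, 206.0, 43.0]]
```

Request:
{"name": "move_arm", "arguments": {"motion": [[[0,15,7],[3.6,0,0]],[[0,16,7],[3.5,0,0]],[[0,16,5],[3.6,0,0]],[[0,16,4],[3.6,0,0]],[[0,17,3],[3.5,0,0]],[[0,17,3],[3.6,0,0]],[[0,17,1],[3.6,0,0]],[[0,16,0],[3.5,0,0]],[[0,17,-1],[3.6,0,0]],[[0,17,-2],[3.5,0,0]]]}}

```text
time: 26.88
tool_pos: [361.7, 19.1, 263.7]
tcp_rot: [0.001, 0.744, -0.669, 0.003]
force: [-0.3, 1.2, -1.3]
grip_width: 16.7
finger_force: 79.7
```

Run:
```python
from h import *
where()
im,W=cloud("top");L=U.inv().apply((W-H).reshape(-1,3)).reshape(W.shape)
B=R.from_euler('y',.75).apply(L.reshape(-1,3)).reshape(L.shape)
cv2.imwrite("pics/t5.png",cv2.resize(im[90:210,150:350],(800,480),interpolation=cv2.INTER_CUBIC)[...,::-1])
m=(abs(B[...,1])<76)&(B[...,0]>8)&(B[...,0]<112)&(B[...,2]>0)&(L[...,0]<0)
k=B[m];print(len(k),"bin-frame z of contents",np.percentile(k[:,2],[5,50,90,97,100]).round(0))
```

```text
[361.72720276  19.06617235 263.65104677] [ 28.8  -8.2  -8.4   0.4 -89.8 -22.7] [-0.3  1.2 -1.3]
lip loc [-2.013e+02  1.000e-01  2.009e+02] elev -0.1
2558 bin-frame z of contents [ 43. 835. 864. 869. 872.]
```

View pics/t5.png

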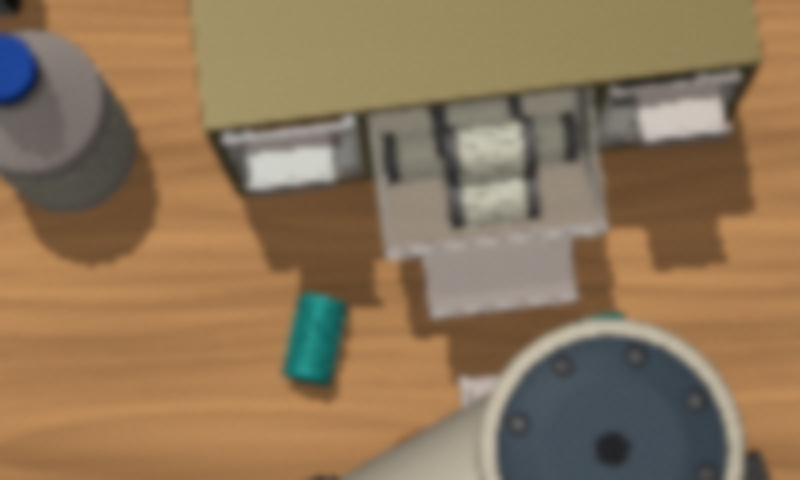

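All four are in the bin's middle column: rolls at (478,105), (495,150) and (495,200), and none outside. I'll check pile height and plan the tub placement.

Run:
```python
from h import *
im,W=cloud("top");L=U.inv().apply((W-H).reshape(-1,3)).reshape(W.shape)
B=R.from_euler('y',.75).apply(L.reshape(-1,3)).reshape(L.shape)
m=(abs(B[...,1])<76)&(B[...,0]>6)&(B[...,0]<112)&(B[...,2]>0)&(B[...,2]<150)&(L[...,0]<0)
k=B[m]
for x0 in range(0,112,10):
    j=k[(k[:,0]>x0)&(k[:,0]<=x0+10)]
    for nm,c in(("L",j[j[:,1]>25]),("M",j[abs(j[:,1])<=20]),("R",j[j[:,1]<-30])):
        if len(c)>3: print(x0,nm,len(c),np.percentile(c[:,2],[50,98]).round(0),end='; ')
    print()
p,r,s=cur()
a=plan(np.array([400,200,200.]),r,10); tgt=np.array([400,324,70.])
print(r.as_matrix().round(3).tolist()); a=plan(tgt,down(-83.9),10,a)
```

```text
0 L 47 [106. 135.]; 0 M 26 [126. 138.]; 0 R 23 [108. 137.]; 
10 L 32 [ 40. 123.]; 10 M 32 [120. 125.]; 10 R 25 [ 41. 120.]; 
20 L 51 [ 43. 125.]; 20 M 39 [122. 127.]; 20 R 27 [ 42. 124.]; 
30 L 40 [ 42. 124.]; 30 M 59 [119. 124.]; 30 R 33 [ 42. 121.]; 
40 L 6 [112. 118.]; 40 M 33 [113. 119.]; 40 R 5 [113. 117.]; 
50 L 10 [ 91. 121.]; 50 M 30 [121. 124.]; 50 R 4 [121. 123.]; 
60 L 12 [112. 125.]; 60 M 43 [123. 127.]; 60 R 7 [123. 124.]; 
70 L 15 [119. 127.]; 70 M 64 [118. 124.]; 70 R 6 [119. 123.]; 
80 L 6 [110. 116.]; 80 M 50 [108. 117.]; 80 R 9 [110. 118.]; 



10 rows
[[[-18.0,-6.0,6.0],[0.0,0.0,0.0]],[[-17.0,-6.0,7.0],[0.0,0.0,0.0]],[[-18.0,-6.0,6.0],[0.0,0.0,0.0]],[[-18.0,-6.0,7.0],[0.0,0.0,0.0]],[[-17.0,-6.0,6.0],[0.0,0.0,0.0]],[[-18.0,-6.0,7.0],[0.0,0.0,0.0]],[[-18.0,-6.0,6.0],[0.0,0.0,0.0]],[[-17.0,-6.0,7.0],[0.0,0.0,0.0]],[[-18.0,-5.0,6.0],[0.0,0.0,0.0]],[[-18.0,-6.0,7.0],[0.0,0.0,0.0]]]
[[0.108, -0.994, 0.006], [-0.994, -0.108, -0.005], [0.005, -0.006, -1.0]]
10 rows
[[[-12.0,-1.0,13.0],[0.0,0.0,0.0]],[[-13.0,-2.0,13.0],[-0.1,-0.1,0.0]],[[-12.0,-1.0,13.0],[0.0,0.0,0.0]],[[-12.0,-1.0,13.0],[0.0,0.0,0.0]],[[-13.0,-2.0,13.0],[-0.1,-0.1,0.0]],[[-12.0,-1.0,13.0],[0.0,0.0,0.0]],[[-12.0,-1.0,13.0],[0.0,0.0,0.1]],[[-13.0,-2.0,13.0],[-0.1,0.0,0.0]],[[-12.0,-1.0,13.0],[0.0,-0.1,0.0]],[[-12.0,-1.0,13.0],[0.0,0.0,0.0]]]
```

The pile is two rolls high in the middle, tops about 121 mm above the floor, so centres are near 101. I'll set the tub down now, then close the bin slowly and guided, straddling the lip so it cannot slam.

Request:
{"name": "move_arm", "arguments": {"motion": [[[-18,-6,6],[0,0,0]],[[-18,-6,6],[0,0,0]],[[-18,-6,6],[0,0,0]],[[-18,-6,7],[0,0,0]],[[-18,-6,6],[0,0,0]],[[-18,-6,7],[0,0,0]],[[-18,-6,6],[0,0,0]],[[-18,-6,7],[0,0,0]],[[-18,-6,6],[0,0,0]],[[-18,-6,7],[0,0,0]]]}}

```text
time: 27.82
tool_pos: [403.5, 205.2, 197.6]
tcp_rot: [0.003, 0.744, -0.668, 0.002]
force: [-0.2, 0.5, -2.7]
grip_width: 16.6
finger_force: 79.7
```

Request:
{"name": "move_arm", "arguments": {"motion": [[[-12,-1,13],[0,0,0]],[[-13,-2,13],[0,0,0]],[[-12,-1,13],[0,0,0]],[[-12,-1,13],[0,0,0]],[[-13,-2,13],[0,0,0]],[[-12,-1,13],[0,0,0]],[[-12,-1,13],[0,0,0]],[[-13,-2,13],[0,0,0]],[[-12,-1,13],[0,0,0]],[[-12,-1,12],[0,0,0]]]}}

```text
time: 28.65
tool_pos: [403.1, 327.5, 66.9]
tcp_rot: [0.004, 0.744, -0.668, 0.002]
force: [0.8, -0.5, -2.2]
grip_width: 16.9
finger_force: 79.7
```

Run:
```python
from h import *
where()
p,r,s=cur(); plan(np.array([p[0],p[1],58]),down(-83.9),10,dp=1)
```

```text
[403.12511902 327.49900866  66.93121146] [ 56.5  15.8 -11.4   0.2 -63.3 -50.5] [ 0.8 -0.5 -2.2]
lip loc [-127.6  302.4    3.7] elev 0.1
10 rows
[[[0.0,0.0,0.9],[0.0,0.0,0.0]],[[0.0,0.0,0.9],[0.0,-0.1,0.0]],[[0.0,0.0,0.9],[0.0,0.0,0.0]],[[0.0,0.0,0.9],[0.1,-0.1,0.0]],[[0.0,0.0,0.9],[0.0,0.0,0.0]],[[0.0,0.0,0.9],[0.0,-0.1,0.0]],[[0.0,0.0,0.9],[0.0,0.0,0.0]],[[0.0,0.0,0.8],[0.0,-0.1,0.0]],[[0.0,0.0,0.9],[0.0,0.0,0.0]],[[0.0,0.0,0.9],[0.0,-0.1,0.0]]]
```

Request:
{"name": "move_arm", "arguments": {"motion": [[[0,0,2],[0,0,0]],[[0,0,2],[0,0,0]],[[0,0,2],[0,0,0]],[[0,0,1],[0,0,0]],[[0,0,1],[0,0,0]],[[0,0,1],[0,0,0]],[[0,0,0.5],[0,0,0]],[[0,0,0],[0,0,0]],[[0,0,0],[0,0,0]],[[0,0,0],[0,0,0]]]}}

```text
time: 29.48
tool_pos: [403.4, 327.3, 58.4]
tcp_rot: [0.003, 0.744, -0.669, 0.002]
force: [-0.3, 0.3, -2.6]
grip_width: 16.7
finger_force: 79.7
```

Request:
{"name": "move_arm", "arguments": {"motion": [[[0,0,0],[0,0,0]],[[0,0,0],[0,0,0]],[[0,0,0],[0,0,0]],[[0,0,0],[0,0,0]],[[0,0,0],[0,0,0]],[[0,0,0],[0,0,0]],[[0,0,-10],[0,0,0]],[[0,0,-25],[0,0,0]],[[0,0,-35],[0,0,0]],[[0,0,-35],[0,0,0]]], "gripper": -1}}

```text
time: 30.32
tool_pos: [403.1, 327.4, 164.8]
tcp_rot: [0.004, 0.744, -0.668, 0.003]
force: [0.8, 1.1, -0.3]
grip_width: 85.0
finger_force: 0.0
```

Run:
```python
from h import *
p,r,s=cur(); print(p)
a=plan(np.array([470,170,300.]),down(-83.9),10)
a=plan(np.array([470,32,320.]),down(-83.9),5,a)
```

```text
[403.10365412 327.36655278 164.84268907]
10 rows
[[[16.0,-5.0,-13.0],[0.0,-0.1,0.0]],[[17.0,-5.0,-14.0],[0.0,0.0,0.0]],[[16.0,-5.0,-13.0],[0.0,-0.1,0.0]],[[17.0,-5.0,-14.0],[0.1,0.0,0.0]],[[16.0,-5.0,-13.0],[0.0,-0.1,0.0]],[[17.0,-5.0,-14.0],[0.0,0.0,0.0]],[[16.0,-5.0,-13.0],[0.0,-0.1,0.0]],[[16.0,-5.0,-13.0],[0.0,0.0,0.0]],[[17.0,-5.0,-14.0],[0.0,-0.1,0.0]],[[16.0,-5.0,-13.0],[0.0,0.0,0.0]]]
5 rows
[[[27.0,3.0,-4.0],[0.0,0.0,0.0]],[[28.0,3.0,-4.0],[0.0,0.0,0.0]],[[27.0,3.0,-4.0],[0.0,0.0,0.0]],[[28.0,3.0,-4.0],[0.0,0.0,0.0]],[[27.0,3.0,-4.0],[0.0,0.0,0.0]]]
```

Request:
{"name": "move_arm", "arguments": {"motion": [[[0,0,-20],[0,0,0]],[[17,-5,-14],[0,0,0]],[[18,-6,-13],[0,0,0]],[[18,-6,-14],[0,0,0]],[[18,-6,-13],[0,0,0]],[[18,-6,-14],[0,0,0]],[[18,-6,-13],[0,0,0]],[[18,-6,-13],[0,0,0]],[[18,-6,-14],[0,0,0]],[[18,-6,-13],[0,0,0]]], "gripper": 0.43}}

```text
time: 31.15
tool_pos: [473.5, 173.6, 307.2]
tcp_rot: [0.003, 0.744, -0.668, 0.003]
force: [1.3, 0.0, -0.3]
grip_width: 24.5
finger_force: 0.0
```

Request:
{"name": "move_arm", "arguments": {"motion": [[[27,0,0],[0,0,0]],[[28,0,0],[0,0,0]],[[27,0,0],[0,0,0]],[[28,0,0],[0,0,0]],[[27,0,0],[0,0,0]],[[0,0,0],[0,0,0]],[[0,0,0],[0,0,0]],[[0,0,0],[0,0,0]],[[0,0,0],[0,0,0]],[[0,0,0],[0,0,0]]]}}

```text
time: 31.98
tool_pos: [487.8, 39.3, 306.5]
tcp_rot: [0.003, 0.744, -0.668, 0.002]
force: [-0.5, 0.0, -0.4]
grip_width: 24.1
finger_force: 0.0
```

```bash
cat >> h.py <<'E'
def pile(cam,th):
    im,W=cloud(cam);L=U.inv().apply((W-H).reshape(-1,3)).reshape(W.shape)
    B=R.from_euler('y',th).apply(L.reshape(-1,3)).reshape(L.shape)-[59,0,4]
    m=(abs(B[...,1])<74)&(B[...,0]>-53)&(B[...,0]<60)&(B[...,2]>-5)&(B[...,2]<160)&((L[...,2]<155)|(L[...,0]<-8))
    print(cam,"rows y from +65 to -65, cols x from -50; 95% height over floor")
    for y0 in range(65,-66,-13):
        o=[]
        for x0 in range(-53,57,11):
            k=B[m&(abs(B[...,1]-y0)<6.5)&(B[...,0]>=x0)&(B[...,0]<x0+11)]
            o.append(int(np.percentile(k[:,2],90)) if len(k)>3 else -1)
        print(y0,o)
    return im
E
python3 - <<'E'
from h import *
p,r,s=cur(); print(p,s["grip_width"])
im=pile("wrist",.75);pile("top",.75);lip()
cv2.imwrite("pics/w6.png",im[...,::-1])
# tub check
t,W=cloud("top");m=(np.hypot(W[...,0]-403,W[...,1]-327)<60)&(W[...,2]>105)&(W[...,2]<135)
k=W[m];print("bar",len(k),np.percentile(k[:,2],[5,50,95]),k.mean(0))
E
```

```text
[487.83040538  39.27110397 306.50302861] 24.077455339690477
wrist rows y from +65 to -65, cols x from -50; 95% height over floor
65 [123, 39, 38, 31, 0, 0, 0, -1, -1, -1]
52 [98, 39, 37, 31, 0, 0, 0, -1, -1, -1]
39 [130, -1, -1, -1, -1, 0, 70, -1, -1, -1]
26 [124, 120, 118, 112, 118, 119, 116, 104, -1, -1]
13 [119, 119, 118, 112, 118, 119, 115, 102, -1, -1]
0 [124, 119, 118, 112, 118, 119, 115, 102, -1, -1]
-13 [117, 119, 118, 113, 118, 119, 115, 101, -1, -1]
-26 [117, 119, 118, 112, 118, 119, 115, 104, -1, -1]
-39 [114, 118, 116, 107, 117, 119, 115, 106, -1, -1]
-52 [38, 39, 38, 29, 0, 0, 0, -1, -1, -1]
-65 [37, 40, 39, 30, 0, 0, 0, -1, -1, -1]
top rows y from +65 to -65, cols x from -50; 95% height over floor
65 [-1, -1, -1, -1, -1, -1, -1, -1, -1, -1]
52 [-1, -1, -1, -1, -1, -1, -1, -1, -1, -1]
39 [-1, -1, -1, -1, -1, -1, -1, -1, -1, -1]
26 [-1, -1, -1, -1, -1, -1, -1, -1, -1, -1]
13 [-1, -1, -1, -1, -1, -1, -1, -1, -1, -1]
0 [-1, -1, -1, -1, -1, -1, -1, -1, -1, -1]
-13 [-1, -1, -1, -1, -1, -1, -1, -1, -1, -1]
-26 [-1, -1, -1, -1, -1, -1, -1, -1, -1, -1]
-39 [-1, -1, -1, -1, -1, -1, -1, -1, -1, -1]
-52 [-1, -1, -1, -1, -1, -1, -1, -1, -1, -1]
-65 [-1, -1, -1, -1, -1, -1, -1, -1, -1, -1]
wrist n 7562 force [-0.2  0.8 -0. ] tcp loc [-167.8    7.   286.4]
 outer edge [-128.5   -4.9   82.9] bbox [[-135.0, -53.0, 73.0], [-10.0, 51.0, 139.0]]
bar 105 [115.1511481  122.547644   126.28880254] [401.14469551 349.0144012  122.20362885]
```

View pics/w6.png

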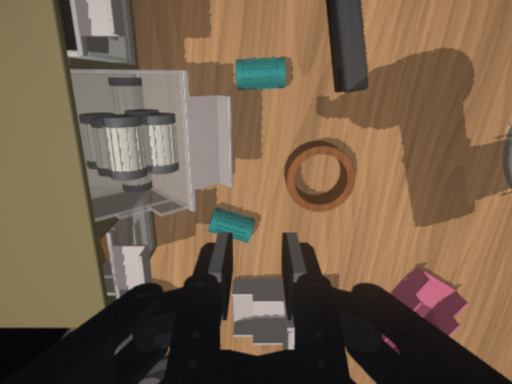

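The wrist view shows the rolls stacked in the middle at (125,145) and (160,140), three layers deep, with the stock rolls at the ends at (125,95) and (135,185). The back half of the bin is empty, so tipping it back slowly lets them spread. The tub stands clear. Now straddle the lip (pull at (210,140)) with the fingers 24 mm apart.

```bash
cat >> h.py <<'E'
def arc2(bps,ths,als,off=44,start=None,dp=1):
    pc,rc=cur()[:2] if start is None else start
    rows=[]
    for bp,th,al in zip(bps,ths,als):
        rt=R.from_rotvec(U.apply([0,-al,0]))*down(-83.9); pt=bin2w(bp,th)+rt.apply([0,0,off])
        sh=np.round(rc.inv().apply(pt-pc),dp); tu=np.round((rc.inv()*rt).as_rotvec(degrees=True),1)
        pc=pc+rc.apply(sh); rc=rc*R.from_rotvec(tu,degrees=True); rows.append([(sh+0).tolist(),(tu+0).tolist()])
    for k in range(0,len(rows),10): print(str(rows[k:k+10]).replace(" ",""))
    return pc,rc
E
python3 - <<'E'
from h import *
p,r,_=cur()
rt=R.from_rotvec(U.apply([0,-.5,0]))*down(-83.9); t=bin2w([-40,0,200],.75)+rt.apply([0,0,44]); print(t)
plan(t,rt,10)
E
```

```text
[511.81758731  34.64477973 100.45859065]
10 rows
[[[1.0,-2.0,21.0],[2.9,0.0,0.0]],[[0.0,-2.0,20.0],[2.8,-0.1,0.0]],[[1.0,0.0,21.0],[2.9,0.0,0.0]],[[0.0,1.0,21.0],[2.9,-0.1,0.1]],[[1.0,1.0,20.0],[2.9,0.0,0.0]],[[0.0,3.0,21.0],[2.8,0.0,0.0]],[[1.0,4.0,20.0],[2.9,-0.1,0.0]],[[1.0,5.0,20.0],[2.9,0.0,0.0]],[[0.0,6.0,20.0],[2.9,-0.1,0.0]],[[1.0,7.0,20.0],[2.8,0.0,0.1]]]
```

Request:
{"name": "move_arm", "arguments": {"motion": [[[1,-2,21],[2.9,0,0]],[[0,-2,20],[2.8,0,0]],[[1,0,21],[2.9,0,0]],[[0,1,21],[2.9,0,0]],[[1,1,20],[2.9,0,0]],[[0,3,21],[2.8,0,0]],[[1,4,20],[2.9,0,0]],[[1,5,20],[2.9,0,0]],[[0,6,20],[2.9,0,0]],[[1,7,20],[2.8,0,0]]]}}

```text
time: 33.02
tool_pos: [511.9, 35.2, 100.4]
tcp_rot: [-0.184, 0.722, -0.646, 0.168]
force: [2.6, -3.0, 0.8]
grip_width: 24.6
finger_force: 0.0
```

Run:
```python
from h import *
where()
p,r,s=cur();im,W=cloud("wrist");T=r.inv().apply((W-p).reshape(-1,3)).reshape(W.shape)
m=(im.max(-1)<115)&(abs(T[...,1])<45)&(abs(T[...,0])<14)&(T[...,2]>-95)&(T[...,2]<-30)
for sg in(1,-1):
    k=T[m&(T[...,1]*sg>0)]; print("finger",sg,len(k),np.percentile(k,[2,98],axis=0).round(0).tolist())
L=U.inv().apply((W-H).reshape(-1,3)).reshape(W.shape);B=R.from_euler('y',.75).apply(L.reshape(-1,3))
k=B[(abs(B[:,1])<54)&(B[:,2]>148)&(B[:,2]<162)&(abs(B[:,0]+40)<8)];print("lip",len(k),np.percentile(k,[5,50,95],axis=0).round(0).tolist())
a=arc2([[-40,0,z] for z in (190,180,170,163,157,152,148)],[.75]*7,[.5]*7)
```

```text
[511.86967997  35.22717965 100.4366719 ] [ 28.1  -6.2 -48.2  27.5 -23.4 -44.8] [ 2.6 -3.   0.8]
lip loc [-41.3   0.9  88.1] elev -28.8
finger 1 5745 [[-9.0, 11.0, -95.0], [14.0, 44.0, -46.0]]
finger -1 5648 [[-9.0, -44.0, -95.0], [13.0, -13.0, -46.0]]
lip 1425 [[-41.0, -50.0, 150.0], [-39.0, -7.0, 156.0], [-37.0, 47.0, 158.0]]
[[[-3.1,-20.1,2.8],[0.9,-0.4,0.4]],[[0.0,-2.4,9.7],[0.0,0.0,0.0]],[[0.0,-2.5,9.7],[0.0,0.0,0.0]],[[0.0,-1.7,6.7],[0.0,0.0,0.0]],[[0.0,-1.5,5.8],[0.0,0.0,0.0]],[[0.0,-1.3,4.9],[0.0,0.0,0.0]],[[0.0,-1.0,3.9],[0.0,0.0,0.0]]]
```

Run:
```python
from h import *
where()
a=arc2([[-40,0,z] for z in (190,180,170,163,157,152,148)],[.75]*7,[.5]*7)
```

```text
[500.01263876  30.12922525  86.29305128] [ 28.1  -6.1 -50.   28.1 -22.6 -45.5] [-16.3  -7.7 -20.6]
lip loc [-53.5  -2.9  72. ] elev -27.7
[[[-3.1,-20.1,2.8],[0.9,-0.4,0.4]],[[0.0,-2.4,9.7],[0.0,0.0,0.0]],[[0.0,-2.5,9.7],[0.0,0.0,0.0]],[[0.0,-1.7,6.7],[0.0,0.0,0.0]],[[0.0,-1.5,5.8],[0.0,0.0,0.0]],[[0.0,-1.3,4.9],[0.0,0.0,0.0]],[[0.0,-1.0,3.9],[0.0,0.0,0.0]]]
```

Run:
```python
from h import *
for i in range(3):
    read_camera("top"); where(); print(cur()[2]['joint_velocities'].round(2),cur()[2]['time'])
```

```text
[500.88191715  28.14814868  88.63614757] [ 28.1  -6.  -49.3  27.4 -23.6 -44.8] [-1.2 -1.  -1.6]
lip loc [-52.8  -5.3  73.9] elev -27.5
[-0.    0.    0.3  -0.11 -0.19  0.16] 33.1167
[506.14355759  30.27233834  94.45338281] [ 28.1  -6.  -48.5  27.2 -23.9 -44.5] [ 1.  -0.1  1.7]
lip loc [-47.4  -3.7  80.6] elev -28.0
[ 0.   -0.    0.22 -0.02 -0.04  0.04] 33.1667
[510.43455768  32.46115291  99.02619107] [ 28.1  -6.1 -48.   27.2 -23.9 -44.5] [0.1 1.6 2.6]
lip loc [-43.   -1.9  86. ] elev -28.4
[ 0.   -0.    0.14 -0.   -0.    0.01] 33.2167
```

Run:
```python
from h import *
read_camera("top");read_camera("top");where()
a=arc2([[-40,0,z] for z in (193,185,178,171,165,160,156,152,149,147)],[.75]*10,[.48]*10)
th=np.arange(.73,-.001,-.0255)
a=arc2([[-40,0,147]]*len(th),th,th*.64,start=a)
```

```text
[514.23991186  34.59171616 103.03075525] [ 28.1  -6.1 -47.6  27.2 -23.9 -44.5] [0.9 0.5 1.5]
lip loc [-39.   -0.2  90.7] elev -28.8
[[[-0.4,2.5,7.9],[-1.3,-0.3,0.2]],[[0.0,-2.1,7.7],[0.0,0.0,0.0]],[[0.0,-1.9,6.7],[0.0,0.0,0.0]],[[0.0,-1.8,6.8],[0.0,0.0,0.0]],[[0.0,-1.6,5.8],[0.0,0.0,0.0]],[[0.0,-1.4,4.8],[0.0,0.0,0.0]],[[0.0,-1.0,3.8],[0.0,0.0,0.0]],[[0.0,-1.1,3.9],[0.0,0.0,0.0]],[[0.0,-0.8,2.9],[0.0,0.0,0.0]],[[0.0,-0.5,1.9],[0.0,0.0,0.0]]]
[[[0.0,-2.1,-1.5],[-0.8,0.0,0.0]],[[0.0,-2.7,-1.9],[-0.9,0.0,0.0]],[[0.0,-2.6,-1.9],[-0.9,0.0,0.0]],[[0.0,-2.7,-1.9],[-1.0,0.0,0.0]],[[0.0,-2.7,-1.8],[-0.9,0.0,0.0]],[[0.0,-2.8,-1.8],[-1.0,0.0,0.0]],[[0.0,-2.7,-1.8],[-0.9,0.0,0.0]],[[0.0,-2.8,-1.7],[-0.9,0.0,0.0]],[[0.0,-2.8,-1.7],[-1.0,0.0,0.0]],[[0.0,-2.7,-1.7],[-0.9,0.0,0.0]]]
[[[0.0,-2.9,-1.6],[-0.9,0.0,0.0]],[[0.0,-2.8,-1.6],[-1.0,0.0,0.0]],[[0.0,-2.8,-1.6],[-0.9,0.0,0.0]],[[0.0,-2.9,-1.5],[-0.9,0.0,0.0]],[[0.0,-2.8,-1.5],[-1.0,0.0,0.0]],[[0.0,-2.9,-1.5],[-0.9,0.0,0.0]],[[0.0,-2.9,-1.5],[-0.9,0.0,0.0]],[[0.0,-2.9,-1.4],[-1.0,0.0,0.0]],[[0.0,-2.9,-1.3],[-0.9,0.0,0.0]],[[0.0,-3.0,-1.4],[-0.9,0.0,0.0]]]
[[[0.0,-2.9,-1.3],[-1.0,0.0,0.0]],[[0.0,-3.0,-1.2],[-0.9,0.0,0.0]],[[0.0,-2.9,-1.3],[-0.9,0.0,0.0]],[[0.0,-3.0,-1.2],[-1.0,0.0,0.0]],[[0.0,-3.0,-1.2],[-0.9,0.0,0.0]],[[0.0,-3.0,-1.1],[-1.0,0.0,0.0]],[[0.0,-3.0,-1.1],[-0.9,0.0,0.0]],[[0.0,-3.0,-1.1],[-0.9,0.0,0.0]],[[0.0,-3.0,-1.0],[-1.0,0.0,0.0]]]
```

Request:
{"name": "move_arm", "arguments": {"motion": [[[0,0,7],[-1.2,0,0]],[[0,-2,7.7],[0,0,0]],[[0,-1.9,6.7],[0,0,0]],[[0,-1.8,6.8],[0,0,0]],[[0,-1.6,5.8],[0,0,0]],[[0,-1.4,4.8],[0,0,0]],[[0,-1,3.8],[0,0,0]],[[0,-1,3.9],[0,0,0]],[[0,-0.8,2.9],[0,0,0]],[[0,0,0],[0,0,0]]]}}

```text
time: 34.15
tool_pos: [544.8, 36.4, 61.2]
tcp_rot: [-0.173, 0.723, -0.649, 0.161]
force: [0.3, 0.2, -0.2]
grip_width: 24.4
finger_force: 0.0
```

Run:
```python
from h import *
read_camera("top");where()
p,r,s=cur(); b=U.inv().apply(p-r.apply([0,0,44])-H); print("tip in bin frame",R.from_euler('y',.75).apply(b).round(1))
th=np.arange(.73,-.001,-.0255)
a=arc2([[-40,0,147]]*10,th,th*.64)
```

```text
[544.68339901  36.42679298  61.46135807] [ 24.4   1.7 -47.8  31.5 -16.8 -46.6] [-1.1 -0.8 -0.4]
lip loc [-8.4 -1.7 46.5] elev -27.4
tip in bin frame [-41.6  -1.4 148.8]
[[[-1.7,-4.2,-0.2],[-0.6,-0.4,0.2]],[[0.0,-2.6,-2.0],[-0.9,0.0,0.0]],[[0.0,-2.7,-1.8],[-1.0,0.0,0.0]],[[0.0,-2.7,-1.9],[-0.9,0.0,0.0]],[[0.0,-2.7,-1.8],[-1.0,0.0,0.0]],[[0.0,-2.8,-1.8],[-0.9,0.0,0.0]],[[0.0,-2.7,-1.8],[-0.9,0.0,0.0]],[[0.0,-2.8,-1.7],[-1.0,0.0,0.0]],[[0.0,-2.7,-1.7],[-0.9,0.0,0.0]],[[0.0,-2.8,-1.7],[-0.9,0.0,0.0]]]
```

Straddling as planned, no contact force. Start the closing arc.

Request:
{"name": "move_arm", "arguments": {"motion": [[[0,-3,0],[-0.6,0,0]],[[0,-2.6,-1.8],[-0.9,0,0]],[[0,-2.7,-1.8],[-1,0,0]],[[0,-2.7,-1.9],[-0.9,0,0]],[[0,-2.7,-1.8],[-1,0,0]],[[0,-2.8,-1.8],[-0.9,0,0]],[[0,-2.7,-1.8],[-0.9,0,0]],[[0,-2.8,-1.7],[-1,0,0]],[[0,-2.7,-1.7],[-0.9,0,0]],[[0,-2.8,-1.7],[-0.9,0,0]]]}}

```text
time: 35.03
tool_pos: [563.2, 38.9, 87.6]
tcp_rot: [-0.116, 0.735, -0.659, 0.109]
force: [-0.0, -0.1, -1.2]
grip_width: 24.4
finger_force: 0.3
```

```bash
cat >> h.py <<'E'
def binth(cam="wrist"):
    im,W=cloud(cam);L=U.inv().apply((W-H).reshape(-1,3)).reshape(W.shape)
    w=(im.min(-1)>100)&(im.max(-1).astype(int)-im.min(-1)<50)
    best=[]
    for th in np.arange(-.02,.8,.01):
        B=R.from_euler('y',th).apply(L[w&(abs(L[...,1])<54)])
        n=((abs(B[:,2]-135)<2)&(B[:,0]<-4)&(B[:,0]>-37)).sum(); best.append((n,round(th,2)))
    print("bin tilt est",sorted(best)[-3:])
E
python3 - <<'E'
from h import *
where();binth()
p,r,s=cur(); 
th=np.arange(.5-.0255,-.001,-.0255)
for t in (.5,.45,.4):
    b=U.inv().apply(p-r.apply([0,0,44])-H); print(t,"tip in bin frame",R.from_euler('y',t).apply(b).round(1))
th=np.arange(.47,-.001,-.0255)
a=arc2([[-40,0,147]]*len(th),th,th*.64)
E
```

```text
[563.15141603  38.89476344  87.58786075] [ 24.    6.8 -26.3   9.3 -39.9 -24.1] [-0.  -0.1 -1.2]
lip loc [ 9.8 -1.3 56.4] elev -18.3
bin tilt est [(np.int64(9189), np.float64(0.56)), (np.int64(9233), np.float64(0.58)), (np.int64(9341), np.float64(0.57))]
0.5 tip in bin frame [-39.5  -0.7 147.4]
0.45 tip in bin frame [-46.8  -0.7 145.2]
0.4 tip in bin frame [-54.   -0.7 142.7]
[[[-1.0,-2.8,-1.5],[-1.2,-0.4,0.2]],[[0.0,-2.8,-1.5],[-0.9,0.0,0.0]],[[0.0,-2.8,-1.6],[-1.0,0.0,0.0]],[[0.0,-2.9,-1.5],[-0.9,0.0,0.0]],[[0.0,-2.9,-1.5],[-0.9,0.0,0.0]],[[0.0,-2.8,-1.5],[-1.0,0.0,0.0]],[[0.0,-2.9,-1.4],[-0.9,0.0,0.0]],[[0.0,-2.9,-1.4],[-0.9,0.0,0.0]],[[0.0,-3.0,-1.4],[-1.0,0.0,0.0]],[[0.0,-2.9,-1.3],[-0.9,0.0,0.0]]]
[[[0.0,-2.9,-1.3],[-0.9,0.0,0.0]],[[0.0,-3.0,-1.3],[-1.0,0.0,0.0]],[[0.0,-3.0,-1.2],[-0.9,0.0,0.0]],[[0.0,-2.9,-1.2],[-0.9,0.0,0.0]],[[0.0,-3.0,-1.2],[-1.0,0.0,0.0]],[[0.0,-3.0,-1.1],[-0.9,0.0,0.0]],[[0.0,-3.0,-1.1],[-0.9,0.0,0.0]],[[0.0,-3.1,-1.1],[-1.0,0.0,0.0]],[[0.0,-3.0,-1.0],[-0.9,0.0,0.0]]]
```

Works: the bin is at 0.57 rad, pushed by the outer finger. Continue.

Request:
{"name": "move_arm", "arguments": {"motion": [[[-1,-2.8,-1.5],[-1.2,0,0]],[[0,-2.8,-1.5],[-0.9,0,0]],[[0,-2.8,-1.6],[-1,0,0]],[[0,-2.9,-1.5],[-0.9,0,0]],[[0,-2.9,-1.5],[-0.9,0,0]],[[0,-2.8,-1.5],[-1,0,0]],[[0,-2.9,-1.4],[-0.9,0,0]],[[0,-2.9,-1.4],[-0.9,0,0]],[[0,-3,-1.4],[-1,0,0]],[[0,-2.9,-1.3],[-0.9,0,0]]]}}

```text
time: 35.92
tool_pos: [587.6, 42.7, 108.7]
tcp_rot: [-0.055, 0.742, -0.666, 0.054]
force: [0.0, 0.2, -0.1]
grip_width: 24.4
finger_force: 0.0
```

Run:
```python
from h import *
where();binth()
pile("wrist",.2)
th=np.arange(.22,-.001,-.022)
a=arc2([[-40,0,147]]*len(th),th,th*.64)
```

```text
[587.61229077  42.66251406 108.66366851] [ 21.2  14.7  -8.2   3.2 -58.8 -16.5] [ 0.   0.2 -0.1]
lip loc [31.2 -0.3 60.6] elev -8.8
bin tilt est [(np.int64(8807), np.float64(0.26)), (np.int64(8958), np.float64(0.24)), (np.int64(9077), np.float64(0.25))]
wrist rows y from +65 to -65, cols x from -50; 95% height over floor
65 [131, -1, -1, -1, -1, -1, -1, -1, -1, -1]
52 [-1, -1, -1, -1, -1, -1, -1, -1, -1, -1]
39 [-1, -1, -1, -1, -1, -1, -1, -1, -1, -1]
26 [117, 119, 119, 113, 115, -1, -1, -1, -1, -1]
13 [129, 119, 118, 113, 114, -1, -1, -1, -1, -1]
0 [117, 119, 118, 112, 114, -1, -1, -1, -1, -1]
-13 [116, 119, 118, 113, 114, -1, -1, -1, -1, -1]
-26 [117, 119, 118, 112, 114, 45, 57, 0, 0, 8]
-39 [129, 119, 117, 110, 113, 85, 26, 0, 0, 8]
-52 [131, -1, 36, 30, 0, 0, 0, 0, 0, 9]
-65 [131, -1, 36, 32, 0, 0, 0, 0, 0, 9]
[[[0.0,-2.4,-1.9],[-0.9,-0.4,0.1]],[[0.0,-2.6,-1.1],[-0.8,0.0,0.0]],[[0.0,-2.5,-1.1],[-0.8,0.0,0.0]],[[0.0,-2.6,-1.0],[-0.8,0.0,0.0]],[[0.0,-2.5,-1.0],[-0.8,0.0,0.0]],[[0.0,-2.6,-1.0],[-0.8,0.0,0.0]],[[0.0,-2.6,-1.0],[-0.8,0.0,0.0]],[[-0.1,-2.6,-1.0],[-0.8,0.0,0.0]],[[0.0,-2.6,-0.9],[-0.8,0.0,0.0]],[[0.0,-2.6,-0.9],[-0.8,0.0,0.0]]]
[[[0.0,-2.6,-0.9],[-0.8,0.0,0.0]]]
```

Request:
{"name": "move_arm", "arguments": {"motion": [[[0,-1.8,-1],[-0.6,0,0]],[[0,-1.8,-0.8],[-0.6,0,0]],[[0,-1.8,-0.8],[-0.6,0,0]],[[0,-1.8,-0.8],[-0.6,0,0]],[[0,-1.8,-0.8],[-0.6,0,0]],[[0,-1.8,-0.7],[-0.5,0,0]],[[0,-1.8,-0.7],[-0.5,0,0]],[[0,-1.8,-0.7],[-0.5,0,0]],[[0,-1.8,-0.7],[-0.5,0,0]],[[0,-1.8,-0.7],[-0.5,0,0]]]}}

```text
time: 36.85
tool_pos: [604.7, 44.5, 118.0]
tcp_rot: [-0.019, 0.743, -0.668, 0.022]
force: [1.3, 0.7, -0.2]
grip_width: 24.7
finger_force: 0.7
```

Run:
```python
from h import *
where();binth()
pile("wrist",.13)
p,r,s=cur()
for t in (.1,.07): print(t,R.from_euler('y',t).apply(U.inv().apply(p-r.apply([0,0,44])-H)).round(1))
th=np.linspace(.08,-.005,10)
a=arc2([[-40,0,147]]*len(th),th,np.maximum(th,0)*.64)
```

```text
[604.66122221  44.48345287 118.00818035] [ 19.8  20.2   2.4   1.3 -69.1 -14.1] [ 1.3  0.7 -0.2]
lip loc [45.2 -0.4 60.4] elev -3.3
bin tilt est [(np.int64(8237), np.float64(0.01)), (np.int64(8264), np.float64(0.0)), (np.int64(8271), np.float64(-0.01))]
wrist rows y from +65 to -65, cols x from -50; 95% height over floor
65 [130, 130, -1, -1, -1, -1, -1, -1, -1, -1]
52 [-1, -1, -1, -1, -1, -1, -1, -1, -1, -1]
39 [-1, -1, -1, -1, -1, -1, -1, -1, -1, -1]
26 [131, 130, 99, 102, -1, -1, -1, -1, -1, -1]
13 [131, 130, 98, 101, -1, -1, -1, -1, -1, -1]
0 [131, 130, 98, 101, -1, -1, -1, -1, -1, -1]
-13 [131, 130, 98, 101, -1, -1, -1, -1, -1, -1]
-26 [131, 130, 99, 102, 50, 39, -1, -1, -1, -1]
-39 [131, 130, 99, 98, 29, 27, 8, -1, -1, -1]
-52 [131, 130, -1, -1, -1, -1, -1, -1, -1, -1]
-65 [130, 130, -1, -1, -1, -1, -1, -1, -1, -1]
0.1 [-38.6   0.2 146.7]
0.07 [-43.    0.2 145.4]
[[[-0.1,-1.2,-1.2],[-0.4,-0.4,0.0]],[[0.0,-1.1,-0.4],[-0.3,0.0,0.0]],[[0.0,-1.1,-0.4],[-0.4,0.0,0.0]],[[0.0,-1.1,-0.4],[-0.3,0.0,0.0]],[[0.0,-1.2,-0.4],[-0.4,0.0,0.0]],[[0.0,-1.1,-0.4],[-0.3,0.0,0.0]],[[0.0,-1.1,-0.4],[-0.4,0.0,0.0]],[[0.0,-1.1,-0.4],[-0.3,0.0,0.0]],[[0.0,-1.1,-0.3],[-0.4,0.0,0.0]],[[0.0,-1.3,-0.4],[-0.1,0.0,0.0]]]
```

The pile has settled and the bin reads shut. Move forward carefully to check the push, then lift out.

Request:
{"name": "move_arm", "arguments": {"motion": [[[0,-2,-1],[-0.4,0,0]],[[0,-2,-0.5],[-0.4,0,0]],[[0,-2,-0.4],[-0.4,0,0]],[[0,-2,-0.4],[-0.4,0,0]],[[0,-2,-0.4],[-0.4,0,0]],[[0,-2,-0.4],[-0.4,0,0]],[[0,-2,0],[-0.4,0,0]],[[0,-2,0],[-0.4,0,0]],[[0,-2,0],[0,0,0]],[[0,-1,0],[0,0,0]]]}}

```text
time: 37.78
tool_pos: [623.6, 46.5, 121.5]
tcp_rot: [0.002, 0.744, -0.668, 0.003]
force: [0.6, -0.2, 0.2]
grip_width: 24.4
finger_force: 0.0
```

Run:
```python
from h import *
where();binth()
p,r,s=cur();print(U.inv().apply(p-r.apply([0,0,44])-H).round(1),s["finger_force"])
pile("wrist",0)
```

```text
[623.55301114  46.5393789  121.48556949] [ 18.9  24.6  10.    0.5 -75.3 -12.9] [ 0.6 -0.2  0.2]
lip loc [61.9 -0.4 58.6] elev -0.1
bin tilt est [(np.int64(9870), np.float64(-0.01)), (np.int64(9997), np.float64(0.01)), (np.int64(10074), np.float64(0.0))]
[-32.3   0.3 145.5] 0.0
wrist rows y from +65 to -65, cols x from -50; 95% height over floor
65 [-1, -1, 39, -1, -1, -1, -1, -1, -1, -1]
52 [-1, -1, 38, -1, -1, -1, -1, -1, -1, -1]
39 [-1, -1, -1, -1, -1, -1, -1, -1, -1, -1]
26 [-1, 79, -1, -1, -1, -1, -1, -1, -1, -1]
13 [-1, 78, -1, -1, -1, -1, -1, -1, -1, -1]
0 [-1, 78, -1, -1, -1, -1, -1, -1, -1, -1]
-13 [-1, 78, -1, -1, -1, -1, -1, -1, -1, -1]
-26 [-1, 79, -1, -1, -1, -1, -1, -1, -1, -1]
-39 [-1, 79, 40, -1, -1, -1, -1, -1, -1, -1]
-52 [-1, -1, 39, -1, -1, -1, -1, -1, -1, -1]
-65 [-1, 41, 40, -1, -1, -1, -1, -1, -1, -1]
```

Request:
{"name": "move_arm", "arguments": {"motion": [[[0,-1,0],[0,0,0]],[[0,-1,0],[0,0,0]],[[0,-1,0],[0,0,0]],[[0,0,0],[0,0,0]],[[0,4,0],[0,0,0]],[[0,7,0],[0,0,0]],[[0,0,-8],[0,0,0]],[[0,0,-12],[0,0,0]],[[0,0,-20],[0,0,0]],[[0,0,-30],[0,0,0]]]}}

```text
time: 38.72
tool_pos: [613.5, 46.0, 190.9]
tcp_rot: [0.003, 0.744, -0.668, 0.002]
force: [0.6, 0.1, -0.6]
grip_width: 24.3
finger_force: 0.0
```

Request:
{"name": "move_arm", "arguments": {"motion": [[[0,0,-30],[0,0,0]],[[0,10,-30],[0,0,0]],[[0,20,-10],[0,0,0]],[[0,25,0],[0,0,0]],[[0,30,0],[0,0,0]],[[0,30,0],[0,0,0]],[[0,30,0],[0,0,0]],[[0,20,0],[0,0,0]],[[0,0,0],[0,0,0]],[[0,0,0],[0,0,0]]]}}

```text
time: 39.55
tool_pos: [450.4, 29.0, 263.0]
tcp_rot: [0.0, 0.744, -0.668, 0.004]
force: [0.1, 0.9, 0.7]
grip_width: 24.5
finger_force: 0.0
```

Run:
```python
from h import *
where();binth();binth("top")
im,W=cloud("top");x,y,z=np.moveaxis(W,-1,0)
im2,W2=cloud("scene")
for w,i,nm in((W,im,"top"),(W2,im2,"scene")):
    m=(abs(w[...,0]-403)<18)&(abs(w[...,1]-327)<38)&(w[...,2]>100); print(nm,"tub bar z",m.sum(),np.percentile(w[m][:,2],[10,50,90]).round(1) if m.sum() else 0)
    L=U.inv().apply((w-H).reshape(-1,3)).reshape(w.shape)
    for c in(140,-140):
        k=L[(abs(L[...,1]-c)<28)&(L[...,2]>150)&(L[...,2]<162)&(L[...,0]<-25)&(L[...,0]>-80)]; print(" narrow lip",c,len(k),np.median(k,0).round(1) if len(k) else 0)
```

```text
[450.42506545  29.03133629 262.9702765 ] [ 24.1   2.3   1.3   0.5 -88.8 -18. ] [0.1 0.9 0.7]
lip loc [-111.9    0.7  200.5] elev -0.3
bin tilt est [(np.int64(2358), np.float64(0.0)), (np.int64(2524), np.float64(-0.01)), (np.int64(2683), np.float64(-0.02))]
bin tilt est [(np.int64(87), np.float64(0.0)), (np.int64(96), np.float64(-0.01)), (np.int64(99), np.float64(-0.02))]
top tub bar z 0 0
 narrow lip 140 36 [-39.7 138.7 155.6]
 narrow lip -140 22 [ -40.9 -150.5  155.9]
scene tub bar z 197 [111.2 122.  125.7]
 narrow lip 140 37 [-39.3 141.1 155.9]
 narrow lip -140 36 [ -39.9 -138.   156.3]
```

```bash
python3 -c "
from rig import job_done
print(job_done())"
```

```text
the job is handed in; nothing more can be done
None
```

I handed the job in at about 40 s. The bin measures shut, the empty tub is upright on the table, and all four cartridges went in. I couldn't see the back half of the bin after closing, and the hand-in returned no verdict.

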